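# Set the hold-down screw on a sloping V-block cradle

### The arm

A 7-joint arm with a two-finger parallel gripper is mounted at the origin on a cart in front of the work surface, level with it; the furniture and walls round the work are solid. World frame = base frame: x ahead of the robot, y to its left, z up, the work surface at z = 0. Lengths are in m, angles in rad, forces in N, time in s.
With the tool pointing down it reaches from about 0.4 to 0.875 m from the base axis. Payload 19.3 kg.
Tool frame: the origin (TCP) lies at the very end of the fingers, on their centre line; the grasp point (between the pads) lies 19 mm behind it; z points along the fingers, y is the direction in which the jaws open and shut (so a half turn about z gives the same grasp; the last joint's range is limited). The gripper opens to 85 mm and grips with 20 to 120 N. Pads are 22 mm wide; open, the fingers measure 114 mm over their backs; the gripper's body (76 mm by 85 mm) begins 54 mm behind the grasp point. The pads swing forward as they close: fully open they stand 13 mm farther back than shut.
Start: joints at [1.044, 0.521, -0.036, 1.599, 0.021, 1.021, -0.113], TCP at [0.276, -0.561, 0.231] pointing down, gripper open.
Joint ranges: [-2.91, 2.91], [-0.3, 2.13], [-1.5, 1.42], [0.17, 2.43], [-1.26, 4.41], [0.16, 1.93], [-2.52, 2.52]. Speed limits (rad/s): [1.89, 1.89, 2.39, 2.39, 3.01, 3.01, 3.01].

### API

Orientations are given as [roll, pitch, yaw] about the fixed x, y, z axes, in that order (R = Rz(yaw) Ry(pitch) Rx(roll)).
In Python, from workcell import bot gives the robot as it stands.
- The arm moves only by the tool carry_out, never from a script. Its argument "targets" is a list of rows, each a list of 7 numbers: the shift along the tool's x, y, z in mm, then the turn, a rotation vector about the tool's x, y, z in units of 6 degrees (1.0 is 6 degrees), then the closure in counts, from 0 (fully open) to 255 (shut). A call has 1 to 5 rows; each row shifts and turns the commanded pose from where the row before left it, along the tool's axes as they then stand; what a row does not reach is not made up. A row lasts 1/12 s, in which the tool goes at most 41.7 mm and 7.16 degrees, less where a joint would pass 70% of its speed; a pose out of reach is approached as far as the arm can. A call is refused whole if a number of a shift passes 41.7 or a number of a turn 1, either way. A call with a gripper value outside its range is refused whole. The fingers move at their own pace and stop on an object; "force" is the grip in N (left out, the last holds). Time passes only in rows, so rows that do not move let the fingers close. It gives the time, the measured TCP pose, the force and the opening at its end, in the units of the state.
- bot.observe(): the state, without advancing time (a new reading comes with each control period).
- bot.grab_frame(name): name is "scene" or "top"; returns a dict with "color" (420x560x3 uint8, red, green, blue), "z_map" (420x560 float32, m along the optical axis (not along the pixel's ray), 0 where there is no reading), "K" (3x3 intrinsics, pixels), "cam_to_world" (4x4, takes a point from camera to world coordinates). Camera axes: x right, y down, z forward; pixel columns grow to the right and rows downward; lengths in m; the calibration is good to about 2 mm. A picture is of the moment at which its call begins.
- bot.job_done(): hands the job in, once; it reports no verdict.
The state is a dict: "clock": time; "qpos": joint angles; "qd": joint speeds; "joint_efforts": joint torques, N m; "position": TCP position; "tool_rot": TCP orientation; "force": force on the tool from outside, world axes, zero at the start; "moment": the same for the moment, N m; "grip_width": finger opening in m.
Only numpy, scipy, OpenCV 4.12 (cv2) and the standard library are available. Lean on these libraries where they do the work, as an engineer would, in place of code of your own. Each camera call takes 0.05 s, during which the arm holds its last target. There are 200 camera calls.

### The job

The slim microphone's sleeve lies in the sloping V-block cradle, ready to be turned by hand while it is cleaned. Turn the clamp's flat-headed thumbscrew clockwise until it bottoms, then back it off a quarter turn, so that the sleeve cannot lift out but still turns freely, and let go. The sleeve stays in its V, and the things around the cradle stay where they are.

Things in the scene. Friction and masses are not known exactly. Their poses are not given: they have to be found in the camera images.
- thumbscrew (a joint): screw angle, rad: 0 where it bottoms (hard stop; its white pad is on the sleeve), growing as it is unscrewed, anticlockwise seen from the head's side. Found 0.9 to 2.4 open, opens to 6.3 at most. Rises 2 mm a turn along its axis. Turning takes about 0.05 N m and it stays where it is left; at the bottom the torque jumps
- thumb_head (a point): middle of the screw's head, on its axis; turns with it. Upright flat steel spade: 34 mm wide along this x, 10 mm thick along y (pinch here), 24 mm tall along z (12 mm below this point to 12 above). z is the screw axis, out of the head: it leans 35 degrees from vertical towards the cradle's -x, so the tool must tilt with it. Under the spade a 17 mm round hub to 19 mm below this point, then thread
- bridge_top (a point): on the screw axis, top of the clamp's dark bridge (18 by 74 mm, with an 18 mm round boss 4 mm high), z along the screw axis. The head's middle is 30 mm above it along the axis when bottomed. The rest of the cradle and the sleeve lie lower than this along the axis
- cradle: cradle bolted to the bench: grey base 122 x 84 x 10 mm with two ears, a steel V-block 84 mm long, 60 wide, sloping 35 degrees, and over its middle a dark U-shaped clamp with the thumbscrew. Origin on the bench under the pivot bolt, z up, x uphill: the low end with the end stop is at -x, on the robot's side. Screw head at about (-69, 0, 146) mm in this frame
- sleeve: the microphone sleeve in the V: black tube with a brown upper end, 36 mm across, 104 mm long, loose; origin at the centre of its lower end, z along its axis, uphill
- slim_mic: bystander: the slim microphone without its sleeve, standing upright on its narrow foot, 46 mm across, 206 mm tall; origin under its foot, z up
- tape: bystander: roll of tape lying flat, 63 mm across, 19 mm high; origin under its centre
- pen: bystander: black felt pen lying on the bench, 138 mm long, 11 mm thick; origin under its middle, y along it

How it is judged:
By the outcome, as a careful person would: the job done as asked, in the order asked, and still so for the second after the job is handed in, with the robot touching nothing.
It also fails if it takes over 45 s, if anything falls off the work surface, if the arm or the gripper's body presses on something with over 40 N, if the wrist force passes 120 N, or if a joint passes its speed limit or range.

## Working session

There is one attempt and no reset: what is moved stays moved. The work goes in short steps, Python scripts to look and compute and a tool call to move; the robot and the scene stay as the last step left them, time stands still between calls to the robot, and variables do not carry over. Pictures are saved under pics/ and viewed, about 8 in all and at most 12, crops included, and the job is handed in when it is done.

Besides the shell and the picture viewer there is one more tool, called as name(argument=value, ...), one argument or row to a line, values as JSON. carry_out: Moves the arm, as the interface text tells. Its arguments: {"type":"object","properties":{"targets":{"type":"array","items":{"type":"array","items":{"type":"number"}}},"force":{"type":"number"}},"required":["targets"]}

```bash
mkdir -p pics; ls; cat > h.py <<'E'
import numpy as np, cv2
from workcell import bot
from scipy.spatial.transform import Rotation as R
def grab(n,save=None):
    f=bot.grab_frame(n)
    if save: cv2.imwrite('pics/'+save,f['color'][:,:,::-1]); np.savez('pics/'+save+'.npz',**f)
    return f
def pts(f):
    z=f['z_map'];K=f['K'];v,u=np.indices(z.shape)
    P=np.stack([(u-K[0,2])/K[0,0]*z,(v-K[1,2])/K[1,1]*z,z],-1)
    T=f['cam_to_world'];return P@T[:3,:3].T+T[:3,3]
E
python3 - <<'E'
from h import *
print(bot.observe())
for n in('scene','top'):
    f=grab(n,n+'0.png');print(f['K'],f['cam_to_world'].round(3))
E
```

```text
pics
{'clock': 0.0, 'qpos': array([ 1.04380791,  0.5220379 , -0.03630456,  1.59999306,  0.02119472,
        1.02108445, -0.11278093]), 'qd': array([-1.48531293e-03,  5.07551923e-04,  2.60445880e-04, -3.77687318e-05,
        1.01420002e-03,  1.37420918e-04, -2.09982280e-03]), 'joint_efforts': array([-3.74654237e-04, -9.27093315e+01,  1.97959878e+00, -3.69927049e+01,
        1.78170204e-02,  8.14177038e-03,  1.07577287e-04]), 'position': array([ 0.27547911, -0.56064665,  0.23071645]), 'tool_rot': array([-3.14045801e+00,  8.72859555e-05,  4.56774727e-01]), 'force': array([-0.74251653,  0.72161748,  0.29645279]), 'moment': array([-0.00550133, -0.05217476, -0.02473098]), 'grip_width': 0.08557732604407836}
[[500.45222986   0.         288.88101138]
 [  0.         500.45222986 206.75278517]
 [  0.           0.           1.        ]] [[-0.879 -0.352  0.322  0.296]
 [-0.477  0.671 -0.567  0.399]
 [-0.016 -0.652 -0.758  0.772]
 [ 0.     0.     0.     1.   ]]
[[480.24438449   0.         274.808027  ]
 [  0.         480.24438449 201.70116318]
 [  0.           0.           1.        ]] [[-2.000e-03 -9.770e-01  2.140e-01  3.930e-01]
 [-1.000e+00  1.000e-03 -3.000e-03 -1.220e-01]
 [ 3.000e-03 -2.140e-01 -9.770e-01  1.023e+00]
 [ 0.000e+00  0.000e+00  0.000e+00  1.000e+00]]
```

View pics/scene0.png

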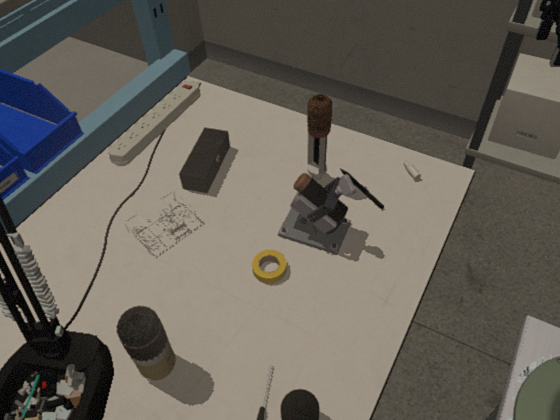

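View pics/top0.png

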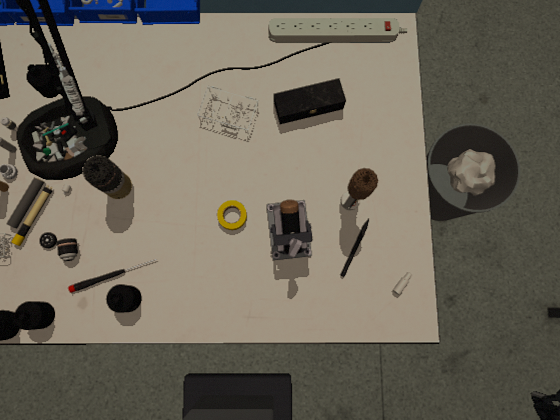

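The scene view shows the cradle at about (320,215), with the screw head leaning to its right at (345,185), the slim mic behind it at (318,130), and the pen and tape beside it. In the top view the cradle is at (290,230) and the screw head at about (296,248). I'll enlarge both and get 3D points.

```bash
python3 - <<'E'
from h import *
a=dict(np.load('pics/scene0.png.npz'));b=dict(np.load('pics/top0.png.npz'))
ca=cv2.resize(a['color'][155:260,270:395],None,fx=4.5,fy=4.5,interpolation=cv2.INTER_CUBIC)[:, :, ::-1]
cb=cv2.resize(b['color'][190:300,255:385],None,fx=4.5,fy=4.5,interpolation=cv2.INTER_CUBIC)[:, :, ::-1]
w=np.vstack([ca[:300+172,:],]);
cv2.imwrite('pics/ca.png',np.clip(ca*1.5,0,255));cv2.imwrite('pics/cb.png',np.clip(cb*1.5,0,255))
for n,f,(u0,u1,v0,v1) in(('scene',a,(335,372,165,205)),('top',b,(272,316,225,262))):
    P=pts(f);print(n)
    for v in range(v0,v1,3):
        print(v,' '.join('%4d,%4d,%3d'%tuple((P[v,u]*1000).round()) for u in range(u0,u1,4)))
E
```

```text
scene
165  592,-332,  0  585,-336, -1  577,-340,  0  569,-344,  0  561,-349, -1  554,-353, -1  546,-358, -3  538,-360, -1  531,-365, -1  522,-367,  1
168  588,-323,  0  578,-320,  7  573,-333, -2  565,-337, -2  558,-341, -2  550,-344, -1  542,-346,  1  535,-353, -2  527,-356, -1  519,-360, -1
171  584,-314,  0  578,-323, -4  566,-315,  8  562,-328, -1  554,-333, -2  547,-337, -2  539,-342, -4  529,-338,  4  524,-348, -2  516,-352, -1
174  580,-305,  2  572,-309,  1  563,-310,  5  555,-313,  6  550,-322,  0  542,-327, -1  535,-330,  0  527,-335, -1  519,-338,  0  512,-344, -2
177  577,-300, -1  569,-303, -1  506,-160,160  500,-163,161  543,-305,  9  539,-319, -1  532,-324, -2  523,-325,  1  516,-329,  1  509,-335, -1
180  529,-181,122  512,-157,152  504,-157,157  498,-157,160  540,-298,  9  531,-298, 13  528,-316, -2  520,-319, -1  512,-321,  1  506,-329, -3
183  525,-171,126  511,-156,146  504,-156,150  496,-155,155  491,-159,154  529,-294,  8  521,-297, 10  517,-310,  0  510,-317, -4  502,-317,  0
186  522,-166,124  511,-156,139  502,-154,146  495,-153,150  488,-154,152  529,-296, -
[... 2399 characters left out ...]
8,-143, 75  497,-150, 85  489,-155,156  489,-163,155  499,-175, 70  505,-186, 13  505,-195, 13  507,-204,  0
255  499,-119, 11  498,-127, 19  499,-136, 12  499,-144, 13  484,-148,151  484,-156,150  499,-169, 10  499,-178, 14  499,-186, 12  499,-195,  9  500,-204,  3
258  493,-119, 11  493,-127, 12  493,-136, 14  493,-144, 13  493,-153,  6  494,-161,  3  494,-170,  0  494,-178,  0  494,-187,  1  494,-195,  2  494,-204,  0
261  488,-119,  0  487,-127,  4  487,-136,  3  488,-144,  0  488,-153,  1  487,-161,  2  488,-170, -1  488,-178,  0  487,-187,  1  487,-195,  4  487,-204,  3[ WARN:0@0.540] global loadsave.cpp:1063 imwrite_ Unsupported depth image for selected encoder is fallbacked to CV_8U.
```

View pics/ca.png

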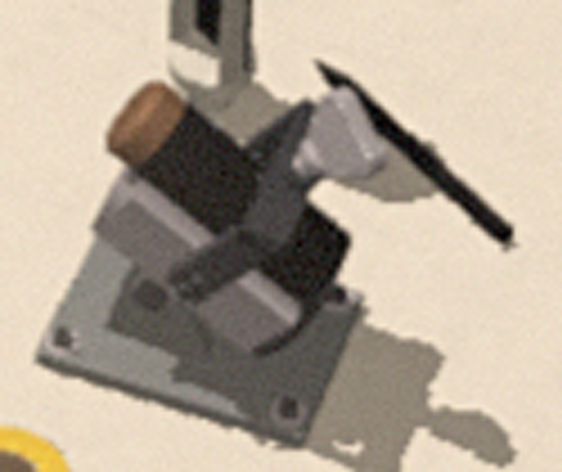

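View pics/cb.png

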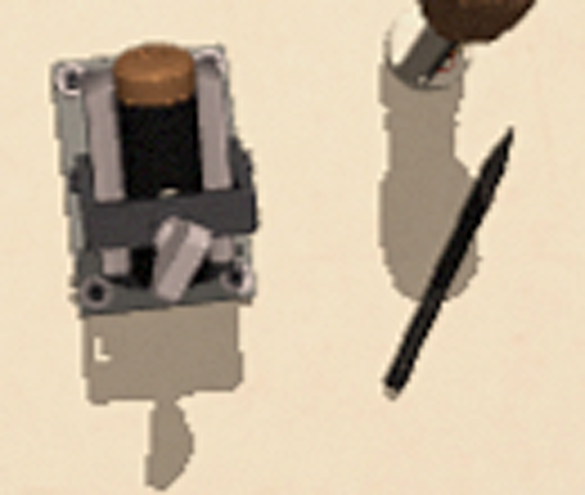

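The crops show the spade head above the dark bridge at about (345,130) and (185,260), its width roughly along the cradle's x and turned a bit. The cradle's yaw is small. Next I'll fit the yaw and head pose from the point clouds.

```bash
cat >> h.py <<'E'
def axes(psi):
    s,c=np.sin(np.radians(35)),np.cos(np.radians(35))
    a=np.array([-s*np.cos(psi),-s*np.sin(psi),c]); y=np.array([-np.sin(psi),np.cos(psi),0]); x=np.cross(y,a)
    return np.array([x,y,a])   # rows: uphill along V, cross, screw axis
E
python3 - <<'E'
from h import *
a=dict(np.load('pics/scene0.png.npz'));b=dict(np.load('pics/top0.png.npz'))
Pa,Pb=pts(a).reshape(-1,3),pts(b).reshape(-1,3)
for n,P in(('scene',Pa),('top',Pb)):
    m=(abs(P[:,2]-.010)<.004)&(abs(P[:,0]-.545)<.09)&(abs(P[:,1]+.155)<.06)
    r=cv2.minAreaRect((P[m,:2]*1000).astype(np.float32));print(n,'base rect',r)
# bridge/arms edge: yaw from bridge front/top points in top view
for psi in (0,-.03,.03,.06):
    A=axes(psi);
    for n,P in(('scene',Pa),('top',Pb)):
        Q=(P-[.5,-.157,.15])@A.T*1000
        m=(abs(Q[:,0])<30)&(abs(Q[:,1])<30)&(Q[:,2]>-12)&(Q[:,2]<20)
        H=Q[m]; r=cv2.minAreaRect(H[:,:2].astype(np.float32))
        br=(abs(Q[:,0])<25)&(abs(Q[:,1])<45)&(abs(Q[:,2]+33)<8)
        B=Q[br]; print(psi,n,len(H),'h',np.percentile(H[:,2],[1,50,99]).round(1),np.round(r[0],1),np.round(r[1],1),round(r[2],1),'bridge h',np.percentile(B[:,2],[10,50,90]).round(1),np.polyfit(B[:,1],B[:,0],1).round(3), B.mean(0).round(1),B[:,0].min().round(),B[:,0].max().round(),B[:,1].min().round(),B[:,1].max().round())
E
```

```text
scene base rect ((553.2551879882812, -149.27737426757812), (122.25015258789062, 83.85350036621094), 6.652394771575928)
top base rect ((544.637451171875, -158.34999084472656), (181.24285888671875, 109.70338439941406), 3.2846498489379883)
0 scene 233 h [-11.5   4.3   9.8] [-3.2 -0.3] [14.3 35.3] 60.9 bridge h [-38.4 -32.5 -29.3] [-0.187  0.844] [ -1.9  14.8 -33. ] -15.0 9.0 -34.0 40.0
0 top 155 h [-11.9   8.1  12.1] [ 0.3 -1.4] [15.2 34.9] 60.9 bridge h [-37.  -32.4 -28.9] [-0.091  1.383] [  1.3   0.9 -32.6] -14.0 12.0 -36.0 36.0
-0.03 scene 235 h [-11.6   4.3   9.8] [-3.2 -0.5] [14.3 35.3] 62.3 bridge h [-38.1 -32.2 -29.1] [-0.212  0.904] [ -2.4  15.6 -32.8] -16.0 10.0 -33.0 41.0
-0.03 top 156 h [-11.9   8.   12. ] [ 0.4 -1.4] [15.5 34.9] 62.4 bridge h [-37.1 -32.5 -28.5] [-0.111  1.415] [  1.2   1.7 -32.6] -14.0 13.0 -36.0 37.0
0.03 scene 233 h [-11.6   4.3   9.8] [-3.2 -0.2] [14.3 35.3] 59.4 bridge h [-37.9 -32.7 -29.4] [-0.166  0.78 ] [ -1.5  13.8 -33.2] -14.0 8.0 -34.0 40.0
0.03 top 153 h [-11.6   8.2  12.2] [-0.3 -2.2] [13.1 34.9] 59.4 bridge h [-37.2 -32.2 -29.3] [-0.069  1.384] [  1.4   0.2 -32.7] -13.0 11.0 -37.0 36.0
0.06 scene 233 h [-11.7   4.2   9.8] [-3.2 -0. ] [14.3 35.3] 57.9 bridge h [-37.9 -33.  -29.4] [-0.147  0.625] [ -1.3  13.  -33.2] -14.0 7.0 -35.0 39.0
0.06 top 152 h [-10.8   8.3  12.3] [-0.4 -2.2] [12.8 34.9] 57.9 bridge h [-36.9 -32.3 -29.6] [-0.048  1.327] [  1.4  -0.5 -32.6] -13.0 10.0 -38.0 35.0
```

```bash
python3 - <<'E'
from h import *
a=dict(np.load('pics/scene0.png.npz'));b=dict(np.load('pics/top0.png.npz'))
A=axes(.116); C=np.array([.5,-.157,.15])
for n,f in(('scene',a),('top',b)):
    Q=(pts(f).reshape(-1,3)-C)@A.T*1000
    m=(abs(Q[:,0])<30)&(abs(Q[:,1])<30)&(Q[:,2]>-10)&(Q[:,2]<20)
    H=Q[m];r=cv2.minAreaRect(H[:,:2].astype(np.float32));print(n,len(H),[np.round(t,1) for t in r],np.percentile(H[:,2],[2,50,90,98]).round(1))
    T=H[H[:,2]>np.percentile(H[:,2],98)-3.5]; r=cv2.minAreaRect(T[:,:2].astype(np.float32));print(' top face',len(T),[np.round(t,1) for t in r],np.median(T[:,2]))
    br=(abs(Q[:,0])<25)&(abs(Q[:,1])<45)&(abs(Q[:,2]+33)<6);B=Q[br]
    r=cv2.minAreaRect(B[:,:2].astype(np.float32));print(' bridge',len(B),[np.round(t,1) for t in r],np.percentile(B[:,2],[10,50,90]).round(1))
    print(np.histogram(B[:,2],bins=range(-40,-26,1)))
    print('head mid', )
E
```

```text
scene 219 [array([-3.2,  0.3]), array([14.3, 35.3]), np.float64(55.2)] [-9.   4.5  8.8  9.6]
 top face 82 [array([-2.3,  0.1]), array([12.2, 31.8]), np.float64(63.7)] 8.346105042036637
 bridge 263 [array([-3.3,  0.6]), array([74.5, 19.6]), np.float64(89.2)] [-36.5 -33.3 -30.2]
(array([ 0, 14, 10, 12, 16, 39, 59, 52, 23, 12, 11,  9,  6]), array([-40, -39, -38, -37, -36, -35, -34, -33, -32, -31, -30, -29, -28,
       -27]))
head mid
top 149 [array([-1. , -2.6]), array([11.3, 35.2]), np.float64(58.0)] [-7.4  8.5 11.  12. ]
 top face 73 [array([-0.9, -2.8]), array([10.5, 32.4]), np.float64(56.6)] 9.856777260745211
 bridge 341 [array([-1.8, -2.4]), array([73.5, 22. ]), np.float64(89.1)] [-36.1 -32.2 -29.9]
(array([ 0,  9, 11, 15, 16, 24, 34, 71, 72, 52, 19, 11,  7]), array([-40, -39, -38, -37, -36, -35, -34, -33, -32, -31, -30, -29, -28,
       -27]))
head mid
```

```bash
cat >> h.py <<'E'
PSI=.116; A=axes(PSI); HEAD=np.array([.5,-.157,.15])+np.array([-2.2,-1.2,-2.3])@A/1000
def toolR(phi):  # phi: tool y direction, deg from cradle x about screw axis
    p=np.radians(phi); y=A[0]*np.cos(p)+A[1]*np.sin(p); z=-A[2]; return np.column_stack([np.cross(y,z),y,z])
def go(p,Rt=None):
    s=bot.observe(); R0=R.from_euler('xyz',s['tool_rot']); d=R0.inv().apply(np.array(p)-s['position'])*1000
    print('t',s['clock'],'pos',s['position'].round(4),'q',s['qpos'].round(3),'F',s['force'].round(1),'M',s['moment'].round(2),'w',round(s['grip_width'],4))
    print('shift mm',d.round(1))
    if Rt is not None: print('turn deg',np.degrees((R0.inv()*R.from_matrix(Rt)).as_rotvec()).round(2))
def phi():
    s=bot.observe(); y=R.from_euler('xyz',s['tool_rot']).as_matrix()[:,1]; return np.degrees(np.arctan2(y@A[1],y@A[0]))
E
python3 - <<'E'
from h import *
print(HEAD, A.round(3)); go([.46,-.165,.32],toolR(57)); go([.46,-.165,.32],toolR(57-180))
E
```

```text
[ 0.49965922 -0.15824783  0.14685408] [[ 0.814  0.095  0.574]
 [-0.116  0.993  0.   ]
 [-0.57  -0.066  0.819]]
t 0.1 pos [ 0.2756 -0.5607  0.2308] q [ 1.044  0.522 -0.036  1.6    0.021  1.021 -0.113] F [0.  0.3 0.6] M [-0.   -0.03 -0.01] w 0.0854
shift mm [ 340.1 -273.8  -88.9]
turn deg [ -42.88    5.   -122.72]
t 0.1 pos [ 0.2756 -0.5607  0.2308] q [ 1.044  0.522 -0.036  1.6    0.021  1.021 -0.113] F [0.  0.3 0.6] M [-0.   -0.03 -0.01] w 0.0854
shift mm [ 340.1 -273.8  -88.9]
turn deg [ 4.2  36.   50.82]
```

carry_out(
  targets=[
    [10, -8, -20, 0, 0, 0, 0],
    [25, -20, -20, 0, 0, 0, 0],
    [30, -25, -20, 0, 0, 0, 0],
    [30, -25, -15, 0, 0, 0, 0],
    [31, -25, -14, 0, 0, 0, 0],
  ],
)

```text
clock: 0.52
position: [0.3424, -0.4138, 0.3198]
tool_rot: [3.142, 0.0, 0.456]
force: [1.1, -0.7, 0.5]
grip_width: 0.0856
```

carry_out(
  targets=[
    [30, -25, 0, 0, 0, -1, 0],
    [30, -25, 0, 0, 0, -1, 0],
    [33, -20, 0, 0, 0, -1, 0],
    [33, -18, 0, 0, 0, -1, 0],
    [33, -15, 0, 0, 0, -1, 0],
  ],
)

```text
clock: 0.93
position: [0.4048, -0.2335, 0.319]
tool_rot: [-3.142, 0.0, 0.986]
force: [1.7, -0.1, 0.4]
grip_width: 0.0854
```

```bash
python3 - <<'E'
from h import *
go([.46,-.165,.32],toolR(57)); go([.46,-.165,.32],toolR(57-180))
E
```

```text
t 0.9333 pos [ 0.4048 -0.2335  0.319 ] q [ 0.637  0.184 -0.28   1.87   0.057  1.096 -0.249] F [ 1.7 -0.1  0.4] M [-0.06 -0.02  0.02] w 0.0854
shift mm [87.6  8.2 -1. ]
turn deg [-39.02  -5.78 -93.79]
t 0.9333 pos [ 0.4048 -0.2335  0.319 ] q [ 0.637  0.184 -0.28   1.87   0.057  1.096 -0.249] F [ 1.7 -0.1  0.4] M [-0.06 -0.02  0.02] w 0.0854
shift mm [87.6  8.2 -1. ]
turn deg [-5.59 37.75 80.07]
```

carry_out(
  targets=[
    [25, 2, 0, -0.41, -0.06, -0.98, 0],
    [25, 5, 0, -0.41, -0.06, -0.98, 0],
    [15, 5, 0, -0.41, -0.06, -0.98, 0],
    [10, 5, 0, -0.41, -0.06, -0.98, 0],
    [5, 5, 0, -0.41, -0.06, -0.98, 0],
  ],
)

```text
clock: 1.35
position: [0.4606, -0.1702, 0.3198]
tool_rot: [2.942, 0.085, 1.494]
force: [1.1, -1.0, -0.7]
grip_width: 0.0855
```

carry_out(
  targets=[
    [0, 0, 0, -0.41, -0.06, -0.98, 0],
    [0, 0, 0, -0.41, -0.06, -0.98, 0],
    [0, 0, 0, -0.41, -0.06, -0.98, 0],
    [0, 0, 0, -0.41, -0.06, -0.98, 0],
    [0, 0, 0, -0.41, -0.06, -0.98, 0],
  ],
)

```text
clock: 1.77
position: [0.4597, -0.1717, 0.3199]
tool_rot: [2.808, 0.254, 1.985]
force: [0.2, 0.4, 0.3]
grip_width: 0.0856
```

carry_out(
  targets=[
    [0, 0, 0, -0.41, -0.06, -0.98, 0],
    [0, 0, 0, -0.41, -0.06, -0.98, 0],
    [0, 0, 0, -0.41, -0.06, -0.98, 0],
    [0, 0, 0, -0.41, -0.06, -0.98, 0],
    [0, 0, 0, -0.41, -0.06, -0.98, 0],
  ],
)

```text
clock: 2.18
position: [0.4593, -0.1707, 0.3192]
tool_rot: [2.766, 0.408, 2.364]
force: [1.3, -0.6, 1.0]
grip_width: 0.0855
```

```bash
python3 - <<'E'
from h import *
go(HEAD+A[2]*.08,toolR(57)); print(phi())
E
```

```text
t 2.1833 pos [ 0.4593 -0.1707  0.3192] q [ 7.460e-01  2.000e-03 -3.830e-01  2.207e+00 -4.390e-01  4.540e-01
  1.584e+00] F [ 1.3 -0.6  1. ] M [0.   0.57 0.  ] w 0.0855
shift mm [ 50.4 -33.4  88.6]
turn deg [ -4.99  -0.86 -12.65]
44.35972368950834
```

carry_out(
  targets=[
    [10, -7, 15, -0.28, -0.05, -0.7, 0],
    [10, -7, 15, -0.28, -0.05, -0.7, 0],
    [10, -7, 15, -0.28, -0.05, -0.7, 0],
    [10, -7, 15, 0, 0, 0, 0],
    [10, -6, 15, 0, 0, 0, 0],
  ],
)

```text
clock: 2.6
position: [0.4521, -0.1668, 0.2417]
tool_rot: [2.766, 0.468, 2.511]
force: [0.8, 0.2, 0.4]
grip_width: 0.0857
```

carry_out(
  targets=[
    [0, 0, 0, 0, 0, 0, 0],
    [0, 0, 0, 0, 0, 0, 0],
  ],
)

```text
clock: 2.77
position: [0.4523, -0.1663, 0.242]
tool_rot: [2.764, 0.466, 2.511]
force: [-0.1, 0.1, 0.9]
grip_width: 0.0853
```

```bash
python3 - <<'E'
from h import *
go(HEAD+A[2]*.08,toolR(57)); print(phi())
a=grab('scene','s1.png');b=grab('top','t1.png')
c=[cv2.resize(f['color'][v:v+150,u:u+190,::-1],None,fx=2.1*2,fy=2.1*2,interpolation=cv2.INTER_CUBIC)[:600] for f,u,v in((a,260,70),)]
cv2.imwrite('pics/m1.png',c[0])
E
```

```text
t 2.7667 pos [ 0.4523 -0.1663  0.242 ] q [ 0.848  0.141 -0.47   2.341 -0.959  0.248  2.318] F [-0.1  0.1  0.9] M [-0.05  0.57 -0.01] w 0.0853
shift mm [13.5 -6.7 25.8]
turn deg [-1.28 -0.53 -4.38]
52.62550747780958
```

View pics/m1.png

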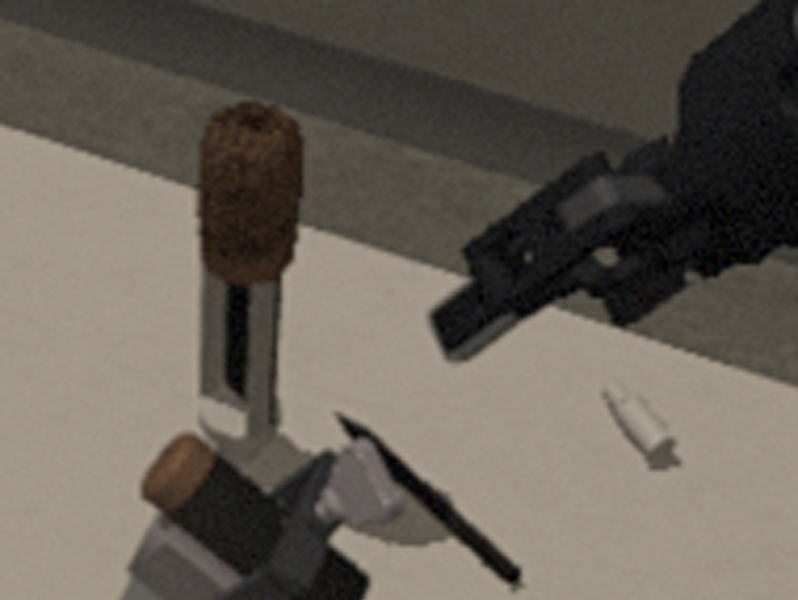

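The picture shows the open gripper at (470,320), tilted to the screw axis and well clear of the head at (365,480). J6 is near its low limit and J7 is near its high one, so I'll move on in small steps and watch the joints.

carry_out(
  targets=[
    [5, -2, 0, 0, 0, 0, 0],
    [5, -2, 3, 0, 0, 0, 0],
    [4, -3, 5, 0, 0, 0, 0],
    [0, 0, 8, 0, 0, 0, 0],
    [0, 0, 8, 0, 0, 0, 0],
  ],
)

```text
clock: 3.28
position: [0.4535, -0.1645, 0.2167]
tool_rot: [2.765, 0.467, 2.512]
force: [0.5, -0.1, -0.1]
grip_width: 0.0852
```

```bash
python3 - <<'E'
from h import *
go(HEAD+A[2]*.04,toolR(57)); print(phi())
E
```

```text
t 3.2833 pos [ 0.4535 -0.1645  0.2167] q [ 0.923  0.208 -0.577  2.367 -1.144  0.161  2.518] F [ 0.5 -0.1 -0.1] M [-0.09  0.6  -0.03] w 0.0852
shift mm [ 1.8  0.5 43.9]
turn deg [-1.32 -0.5  -4.29]
52.716975011465486
```

The arm is at its J6 and J7 limits because of a poor elbow posture. I'll identify the kinematics from the recorded states so I can plan a path that reaches a better posture.

```bash
cat > kin.py <<'E'
import numpy as np, itertools
from scipy.spatial.transform import Rotation as R
from scipy.optimize import least_squares
AX='zyzyzyz'
LO=np.array([-2.91,-.3,-1.5,.17,-1.26,.16,-2.52]);HI=np.array([2.91,2.13,1.42,2.43,4.41,1.93,2.52])
def rots(q,s,off):
    Rs=[];M=R.identity()
    for i in range(7): M=M*R.from_euler(AX[i],s[i]*q[i]); Rs.append(M)
    Rs[-1]=Rs[-1]*R.from_euler('z',off); return Rs
D=[([1.04380791,.5220379,-.03630456,1.59999306,.02119472,1.02108445,-.11278093],[.27547911,-.56064665,.23071645],[-3.14045801,8.7e-5,.45677]),
([.637,.184,-.28,1.87,.057,1.096,-.249],[.4048,-.2335,.319],[-3.142,0,.986]),
([.746,.002,-.383,2.207,-.439,.454,1.584],[.4593,-.1707,.3192],[2.766,.408,2.364]),
([.848,.141,-.470,2.341,-.959,.248,2.318],[.4523,-.1663,.2420],[2.764,.466,2.511]),
([.923,.208,-.577,2.367,-1.144,.161,2.518],[.4535,-.1645,.2167],[2.765,.467,2.512])]
E
python3 - <<'E'
from kin import *
best=[]
for s in itertools.product([1,-1],repeat=7):
    if s[1]<0: continue
    # mean offset from data
    e=[];o=None
    for q,p,r in D:
        d=(rots(q,s,0)[-1].inv()*R.from_euler('xyz',r))
        if o is None:o=d
        e.append((o.inv()*d).magnitude())
    best.append((max(e),s,o.as_rotvec().round(3)))
best.sort(key=lambda t:t[0]); [print(b) for b in best[:4]]
s=best[0][1]; rows=[];rhs=[]
for q,p,r in D:
    Rs=rots(q,s,0)
    z=[np.array([0,0,1]),Rs[1].apply([0,0,1]),Rs[3].apply([0,0,1]),Rs[6].apply([0,0,1]),Rs[0].apply([1,0,0]),Rs[2].apply([1,0,0]),Rs[3].apply([1,0,0]),Rs[5].apply([1,0,0])]
    rows.append(np.column_stack(z)); rhs.append(p)
Aa=np.vstack(rows);b=np.hstack(rhs);x,res,rk,sv=np.linalg.lstsq(Aa,b,rcond=None);print(x.round(4),np.abs(Aa@x-b).max(),sv)
x4=np.linalg.lstsq(Aa[:,:4],b,rcond=None)[0];print(x4,np.abs(Aa[:,:4]@x4-b).max())
E
```

```text
(0.001203930361582706, (-1, 1, -1, 1, -1, 1, -1), array([-0.   ,  0.   ,  1.571]))
(1.0311616902845224, (1, 1, -1, 1, -1, 1, -1), array([ 2.000e-03, -2.000e-03, -2.625e+00]))
(1.1004001273934605, (-1, 1, 1, 1, -1, 1, -1), array([-0.026,  0.03 ,  1.508]))
(1.331318930674132, (1, 1, 1, 1, 1, 1, -1), array([ 2.00e-03, -2.00e-03, -2.71e+00]))
[ 0.2477  0.4944  0.3449  0.2678  0.1344 -0.0278  0.0005  0.0283] 0.04606670668324542 [4.3991025  4.24672212 1.3522938  0.60717384 0.47548756 0.34892279
 0.2185788  0.14239946]
[0.2049099  0.58804026 0.41391933 0.26921918] 0.06203712785543958
```

```bash
python3 - <<'E'
from kin import *
s=(-1,1,-1,1,-1,1,-1)
names=['W x','W y','W z']+[f'{i+1}{c}' for i in range(7) for c in 'xyz']
rows=[];rhs=[]
for q,p,r in D:
    Rs=rots(q,s,0); rows.append(np.hstack([np.eye(3)]+[M.as_matrix() for M in Rs])); rhs.append(p)
Aa=np.vstack(rows);b=np.hstack(rhs)
base=[2,names.index('2z'),names.index('4z'),names.index('7z')]
rest=[i for i in range(24) if i not in base and names[i] not in('1z','3z','5z','6z')]
out=[]
for k in(1,2,3):
    for c in itertools.combinations(rest,k):
        ix=base+list(c);x=np.linalg.lstsq(Aa[:,ix],b,rcond=None)[0]
        out.append((np.abs(Aa[:,ix]@x-b).max(),k,[names[i] for i in ix],x.round(4)))
for k in(1,2,3):
    for o in sorted([o for o in out if o[1]==k],key=lambda o:o[0])[:5]: print(o)
E
```

```text
(np.float64(0.004430372151222883), 1, ['W z', '2z', '4z', '7z', '3y'], array([ 0.3042,  0.533 ,  0.415 ,  0.3167, -0.0557]))
(np.float64(0.00443037215122305), 1, ['W z', '2z', '4z', '7z', '4y'], array([ 0.3042,  0.533 ,  0.415 ,  0.3167, -0.0557]))
(np.float64(0.005703900400883144), 1, ['W z', '2z', '4z', '7z', '7y'], array([ 0.1795,  0.5207,  0.4348,  0.1732, -0.0653]))
(np.float64(0.009801321643159444), 1, ['W z', '2z', '4z', '7z', '2y'], array([ 0.3499,  0.5229,  0.433 ,  0.3468, -0.0644]))
(np.float64(0.009801321643159777), 1, ['W z', '2z', '4z', '7z', '1y'], array([ 0.3499,  0.5229,  0.433 ,  0.3468, -0.0644]))
(np.float64(0.00027577342706672225), 2, ['W z', '2z', '4z', '7z', '2y', '3y'], array([ 0.321 ,  0.529 ,  0.4213,  0.3276, -0.0224, -0.0368]))
(np.float64(0.00027577342706677777), 2, ['W z', '2z', '4z', '7z', '1y', '3y'], array([ 0.321 ,  0.529 ,  0.4213,  0.3276, -0.0224, -0.0368]))
(np.float64(0.0002757734270668333), 2, ['W z', '2z', '4z', '7z', '1y', '4y'], array([ 0.321 ,  0.529 ,  0.4213,  0.3276, -0.0224, -0.0368]))
(np.float64(0.0002757734270668888), 2, ['W z', '2z'
[... 313 characters left out ...]
 array([ 0.3197,  0.5302,  0.4205,  0.3277, -0.0207, -0.0377, -0.0008]))
(np.float64(0.00017398994480383179), 3, ['W z', '2z', '4z', '7z', '2y', '4y', '5y'], array([ 0.3197,  0.5302,  0.4205,  0.3277, -0.0207, -0.0377, -0.0008]))
(np.float64(0.00017398994480397056), 3, ['W z', '2z', '4z', '7z', '2y', '4y', '6y'], array([ 0.3197,  0.5302,  0.4205,  0.3277, -0.0207, -0.0377, -0.0008]))
(np.float64(0.00017398994480402608), 3, ['W z', '2z', '4z', '7z', '1y', '4y', '5y'], array([ 0.3197,  0.5302,  0.4205,  0.3277, -0.0207, -0.0377, -0.0008]))
(np.float64(0.00017398994480405383), 3, ['W z', '2z', '4z', '7z', '1y', '4y', '6y'], array([ 0.3197,  0.5302,  0.4205,  0.3277, -0.0207, -0.0377, -0.0008]))
```

carry_out(
  targets=[
    [0, 0, -15, 0, 0, 0.5, 0],
    [0, 0, -25, 0, 0, 1, 0],
    [0, 0, -25, 0, 0, 1, 0],
    [0, 0, -25, 0.3, 0, 1, 0],
    [0, 0, -25, 0.3, 0, 1, 0],
  ],
)

```text
clock: 3.7
position: [0.4034, -0.1682, 0.2949]
tool_rot: [2.662, 0.304, 2.146]
force: [1.2, 0.5, 0.4]
grip_width: 0.0853
```

```bash
cat >> h.py <<'E'
import json
def log():
    s=bot.observe(); open('log.txt','a').write(json.dumps([list(map(float,s[k])) for k in('qpos','position','tool_rot')])+'\n'); print(s['clock'],s['qpos'].round(3),s['position'].round(3))
E
python3 -c "from h import *;log()"
```

```text
3.7 [ 0.791 -0.049 -0.32   2.337 -0.703  0.447  1.696] [ 0.403 -0.168  0.295]
```

Kinematics found, with a residual of 0.3 mm. Next, the feasible postures at the grasp.

```bash
cat >> kin.py <<'E'
S=(-1,1,-1,1,-1,1,-1)
def fk(q):
    Rs=rots(q,S,np.pi/2)
    p=np.array([0,0,.321])+Rs[0].apply([0,-.0224,0])+Rs[1].apply([0,0,.529])+Rs[2].apply([0,-.0368,0])+Rs[3].apply([0,0,.4213])+Rs[6].apply([0,0,.3276])
    return p,Rs[-1]
def err(q,p,Rt):
    a,b=fk(q); return np.r_[(a-p),.3*(b.inv()*Rt).as_rotvec()]
def ik(p,Rt,q0,w=1e-3,m=.03):
    f=lambda q:np.r_[err(q,p,Rt)*100,w*(q-q0)]
    r=least_squares(f,np.clip(q0,LO+m,HI-m),bounds=(LO+m-1e-6,HI-m+1e-6)); return r.x,np.abs(err(r.x,p,Rt)).max()
E
python3 - <<'E'
from kin import *
from h import HEAD,A,toolR
rng=np.random.default_rng(0)
for ph in (57,0,-60):
    p=HEAD-.010*A[2];sol=[]
    for flip in(0,180):
        Rt=R.from_matrix(toolR(ph-flip)); n=0
        for k in range(40):
            q,e=ik(p,Rt,rng.uniform(LO,HI),1e-4)
            if e<5e-4: sol.append((flip,*q.round(2)))
    sol=sorted(set(sol)); print(ph,len(sol)); [print(s) for s in np.array(sol)[::max(1,len(sol)//7)]]
E
```

```text
57 35
[ 0.    0.5   0.42 -0.18  2.36  3.92  0.27 -2.49]
[ 0.    1.05  0.55 -0.87  2.34  2.35  0.19 -0.84]
[ 0.    1.18  0.63 -1.07  2.33  2.    0.3  -0.45]
[ 0.    1.29  0.75 -1.25  2.33  1.84  0.44 -0.25]
[ 1.80e+02 -2.80e-01  6.10e-01  8.50e-01  2.40e+00  4.31e+00  7.70e-01
  1.70e-01]
[ 1.80e+02  4.50e-01  4.20e-01 -1.30e-01  2.37e+00  3.97e+00  2.90e-01
  6.00e-01]
[180.     0.71   0.45  -0.44   2.35   3.6    0.19   1.  ]
0 38
[ 0.   -0.28  0.61  0.85  2.4   4.31  0.77  2.32]
[ 0.   -0.06  0.49  0.52  2.39  4.24  0.56  2.42]
[ 0.    1.15  0.61 -1.01  2.33  2.08  0.26 -1.53]
[ 0.    1.37  0.9  -1.43  2.32  1.76  0.64 -1.1 ]
[ 1.80e+02  2.10e-01  4.30e-01  1.70e-01  2.38e+00  4.12e+00  4.00e-01
 -5.80e-01]
[180.     0.51   0.43  -0.2    2.36   3.91   0.26  -0.33]
[180.     1.06   0.55  -0.88   2.34   2.33   0.2    1.34]
[180.     1.27   0.72  -1.21   2.33   1.87   0.41   1.87]
-60 36
[ 0.   -0.28  0.61  0.85  2.4   4.31  0.77  1.27]
[0.   0.05 0.46 0.38 2.39 4.2  0.49 1.43]
[ 0.    0.69  0.44 -0.41  2.35  3.64  0.2   2.06]
[ 0.    1.27  0.73 -1.22  2.33  1.86  0.42 -2.31]
[ 1.80e+02 -9.00e-02  5.00e-01  5.70e-01  2.39e+00  4.25e+00  5.90e-01
 -1.78e+00]
[180.     1.04   0.54  -0.86   2.34   2.38   0.19   0.23]
[180.     1.23   0.67  -1.14   2.33   1.93   0.35   0.74]
[180.     1.38   0.95  -1.47   2.32   1.75   0.69   1.02]
```

```bash
cat > plan.py <<'E'
from kin import *
from h import *
from scipy.linalg import logm,expm
QA=np.array([.2,.43,.17,2.38,4.1,.4,.45])
def pose(p,Rt): T=np.eye(4);T[:3,:3]=Rt.as_matrix();T[:3,3]=p;return T
def cur():
    s=bot.observe();return pose(s['position'],R.from_euler('xyz',s['tool_rot']))
def rows(T1,T2,n=None):
    L=np.real(logm(np.linalg.inv(T1)@T2)); w=np.degrees([L[2,1],L[0,2],L[1,0]])/6;v=L[:3,3]*1000
    n=n or int(np.ceil(max(np.abs(w).max()/.97,np.linalg.norm(w)*6/7,np.abs(v).max()/36)))
    E=expm(L/n); print(n,'rows of',np.r_[E[:3,3]*1000,w/n].round(2))
E
python3 - <<'E'
from plan import *
qs=bot.observe()['qpos']; p,r=fk(qs); print('model check',(p-bot.observe()['position']).round(4))
for h in(-.010,.03,.08,.12):
  for ph in (57,):
    q,e=ik(HEAD+h*A[2],R.from_matrix(toolR(ph-180)),QA,1e-2);print(h,q.round(3),e)
    if h==.08: qg=q
print('path')
for t in np.linspace(0,1,13):
    q=qs+(qg-qs)*t; b=np.sin(np.pi*t); q[5]+=.35*b; q[3]-=.25*b
    p,r=fk(q);print(round(t,2),q.round(2),p.round(3),r.apply([0,0,1]).round(2))
E
```

```text
model check [ 0.0001 -0.0002 -0.    ]
-0.01 [0.218 0.433 0.163 2.377 4.121 0.397 0.421] 7.3673756741110514e-09
0.03 [0.257 0.326 0.148 2.397 4.335 0.351 0.23 ] 7.773272905770036e-08
0.08 [ 0.844  0.253 -0.482  2.4    4.38   0.19   0.229] 0.011495829230803622
0.12 [ 1.054  0.231 -0.67   2.4    4.38   0.19   0.254] 0.030737837520515843
path
0.0 [ 0.79 -0.05 -0.32  2.34 -0.7   0.45  1.7 ] [ 0.403 -0.168  0.295] [ 0.53  0.03 -0.85]
0.08 [ 0.8  -0.02 -0.33  2.28 -0.28  0.52  1.57] [ 0.378 -0.204  0.283] [ 0.39 -0.05 -0.92]
0.17 [ 0.8   0.   -0.35  2.22  0.14  0.58  1.45] [ 0.357 -0.267  0.287] [ 0.27 -0.22 -0.94]
0.25 [ 0.8   0.03 -0.36  2.18  0.57  0.63  1.33] [ 0.349 -0.345  0.313] [ 0.19 -0.43 -0.88]
0.33 [ 0.81  0.05 -0.37  2.14  0.99  0.66  1.21] [ 0.363 -0.42   0.362] [ 0.19 -0.64 -0.74]
0.42 [ 0.81  0.08 -0.39  2.12  1.42  0.68  1.09] [ 0.401 -0.472  0.422] [ 0.27 -0.79 -0.55]
0.5 [ 0.82  0.1  -0.4   2.12  1.84  0.67  0.96] [ 0.458 -0.487  0.475] [ 0.43 -0.83 -0.36]
0.58 [ 0.82  0.13 -0.41  2.13  2.26  0.64  0.84] [ 0.522 -0.463  0.504] [ 0.61 -0.75 -0.23]
0.67 [ 0.83  0.15 -0.43  2.16  2.69  0.58  0.72] [ 0.577 -0.405  0.493] [ 0.79 -0.58 -0.21]
0.75 [ 0.83  0.18 -0.44  2.21  3.11  0.5   0.6 ] [ 0.603 -0.329  0.443] [ 0.89 -0.36 -0.29]
0.83 [ 0.83  0.2  -0.46  2.26  3.53  0.41  0.47] [ 0.589 -0.253  0.364] [ 0.88 -0.15 -0.46]
0.92 [ 0.84  0.23 -0.47  2.33  3.96  0.3   0.35] [ 0.537 -0.195  0.278] [ 0.77 -0.   -0.64]
1.0 [ 0.84  0.25 -0.48  2.4   4.38  0.19  0.23] [ 0.464 -0.166  0.204] [ 0.6   0.06 -0.8 ]
```

```bash
cat >> plan.py <<'E'
RG=R.from_matrix(toolR(57-180))
E
python3 - <<'E'
from plan import *
q=QA
for dz,h in((0,-.01),(0,.02),(.03,.02),(.06,.02),(.1,.02),(.14,.02)):
    q,e=ik(HEAD+h*A[2]+[0,0,dz],RG,q,1e-2);print(dz,h,q.round(3),round(e,6))
qg=q; qs=bot.observe()['qpos']; W=[]
for t in np.linspace(0,1,11):
    q=qs+(qg-qs)*t; b=np.sin(np.pi*t); q[5]+=.3*b; q[3]-=.2*b
    p,r=fk(q);W.append(q);print(round(t,2),q.round(2),p.round(3),r.apply([0,0,1]).round(2))
np.save('W.npy',W)
# simulate nearest-IK following
q=qs
for k in range(10):
    for u in np.linspace(0,1,7)[1:]:
        p,r=fk(W[k]*(1-u)+W[k+1]*u); q,e=ik(p,r,q,1e-2,.0)
    print(k+1,q.round(2),round(e,5))
rows(cur(),pose(*fk(W[1])))
E
```

```text
0 -0.01 [0.218 0.433 0.163 2.377 4.121 0.397 0.421] 0.0
0 0.02 [0.258 0.352 0.138 2.393 4.27  0.357 0.29 ] 0.0
0.03 0.02 [ 0.625  0.287 -0.3    2.364  4.38   0.19   0.184] 0.004019
0.06 0.02 [ 0.62   0.229 -0.302  2.376  4.38   0.19   0.158] 0.01584
0.1 0.02 [ 0.615  0.156 -0.306  2.387  4.38   0.19   0.125] 0.03197
0.14 0.02 [ 0.593  0.088 -0.292  2.393  4.38   0.19   0.093] 0.048393
0.0 [ 0.79 -0.05 -0.32  2.34 -0.7   0.45  1.7 ] [ 0.403 -0.168  0.295] [ 0.53  0.03 -0.85]
0.1 [ 0.77 -0.04 -0.32  2.28 -0.19  0.51  1.54] [ 0.372 -0.212  0.284] [ 0.38 -0.09 -0.92]
0.2 [ 0.75 -0.02 -0.31  2.23  0.31  0.57  1.38] [ 0.351 -0.289  0.299] [ 0.26 -0.31 -0.91]
0.3 [ 0.73 -0.01 -0.31  2.19  0.82  0.61  1.22] [ 0.357 -0.374  0.349] [ 0.23 -0.57 -0.79]
0.4 [ 0.71  0.01 -0.31  2.17  1.33  0.63  1.06] [ 0.396 -0.436  0.422] [ 0.31 -0.75 -0.58]
0.5 [ 0.69  0.02 -0.31  2.17  1.84  0.62  0.89] [ 0.46  -0.448  0.494] [ 0.49 -0.8  -0.35]
0.6 [ 0.67  0.03 -0.3   2.18  2.35  0.58  0.73] [ 0.531 -0.407  0.533] [ 0.7  -0.69 -0.2 ]
0.7 [ 0.65  0.05 -0.3   2.21  2.86  0.51  0.57] [ 0.583 -0.327  0.518] [ 0.87 -0.46 -0.19]
0.8 [ 0.63  0.06 -0.3   2.26  3.36  0.42  0.41] [ 0.593 -0.24   0.452] [ 0.92 -0.22 -0.33]
0.9 [ 0.61  0.07 -0.3   2.33  3.87  0.31  0.25] [ 0.556 -0.176  0.36 ] [ 0.84 -0.05 -0.54]
1.0 [ 0.59  0.09 -0.29  2.39  4.38  0.19  0.09] [ 0.489 -0.151  0.276] [ 0.68 -0.01 -0.73]
1 [ 0.81 -0.03 -0.36  2.28 -0.2   0.51  1.54] 0.0
2 [ 0.82 -0.02 -0.38  2.23  0.31  0.57  1.38] 0.0
3 [ 0.81 -0.01 -0.39  2.19  0.82  0.61  1.22] 0.0
4 [ 0.79  0.01 -0.39  2.17  1.33  0.63  1.06] 0.0
5 [ 0.78  0.02 -0.4   2.16  1.84  0.62  0.9 ] 0.0
6 [ 0.78  0.04 -0.41  2.18  2.34  0.58  0.74] 0.0
7 [ 0.79  0.05 -0.45  2.21  2.84  0.51  0.59] 0.0
8 [ 0.83  0.07 -0.5   2.26  3.34  0.41  0.45] 0.0
9 [ 0.88  0.09 -0.57  2.31  3.82  0.29  0.32] 0.0
10 [ 0.84  0.1  -0.55  2.38  4.36  0.16  0.12] 0.0
4 rows of [ -2.28 -13.58  -1.26   0.49   0.1   -0.75]
```

```bash
cat >> plan.py <<'E'
def sim(q,W,n=7):
    out=[]
    for k in range(len(W)-1):
        for u in np.linspace(0,1,n)[1:]:
            p,r=fk(W[k]*(1-u)+W[k+1]*u); q,e=ik(p,r,q,1e-2,.0)
        out.append((q,e))
    return out
E
python3 - <<'E'
from plan import *
# verify against history
H=[[10,-8,-20,0,0,0],[25,-20,-20,0,0,0],[30,-25,-20,0,0,0],[30,-25,-15,0,0,0],[31,-25,-14,0,0,0],[30,-25,0,0,0,-1],[30,-25,0,0,0,-1],[33,-20,0,0,0,-1],[33,-18,0,0,0,-1],[33,-15,0,0,0,-1]]
H2=[[25,2,0],[25,5,0],[15,5,0],[10,5,0],[5,5,0]]+[[0,0,0]]*10
H3=[r+[-.41,-.06,-.98] for r in H2]+[[10,-7,15,-.28,-.05,-.7]]*3+[[10,-7,15,0,0,0],[10,-6,15,0,0,0]]
q=np.array(D[0][0]);p,r=fk(q)
for i,h in enumerate(H+H3):
    p=p+r.apply(np.array(h[:3])/1000); r=r*R.from_rotvec(np.radians(6*np.array(h[3:])))
    q,e=ik(p,r,q,1e-2,0)
    if i in(9,24,29): print(i,q.round(3),round(e,5))
W=[bot.observe()['qpos']];
qP,e=ik(HEAD+.02*A[2],RG,QA,1e-2)
mid=np.array([.6,0,-.2,2.1,.6,.7,1.3]),np.array([.45,.02,-.05,2.1,1.8,.65,.9]),np.array([.35,.15,.05,2.15,3.0,.6,.6]),np.array([.3,.25,.1,2.27,3.8,.5,.4]),qP
W+=list(mid)
for w,(q,e) in zip(W[1:],sim(W[0],W)): print(fk(w)[0].round(3),fk(w)[1].apply([0,0,1]).round(2),q.round(2),round(e,5))
E
```

```text
9 [ 0.645  0.184 -0.29   1.866  0.058  1.1   -0.257] 0.0
24 [ 0.752  0.003 -0.355  2.222 -0.593  0.45   1.873] 0.0
29 [ 1.332  0.297 -0.964  2.334 -0.863  0.16   2.52 ] 0.00228
[ 0.38  -0.354  0.36 ] [ 0.22 -0.49 -0.85] [ 0.77  0.01 -0.37  2.09  0.6   0.7   1.3 ] 0.0
[ 0.468 -0.472  0.532] [ 0.46 -0.83 -0.3 ] [ 0.75  0.03 -0.36  2.09  1.8   0.66  0.91] 0.0
[ 0.629 -0.356  0.52 ] [ 0.88 -0.46 -0.13] [ 0.79  0.17 -0.45  2.13  2.9   0.61  0.76] 0.0
[ 0.611 -0.216  0.329] [ 0.86 -0.06 -0.5 ] [ 0.89  0.29 -0.59  2.24  3.52  0.38  0.77] 0.0
[ 0.488 -0.16   0.163] [ 0.57  0.07 -0.82] [ 0.75  0.37 -0.45  2.37  3.94  0.16  0.65] 0.0
```

```bash
python3 - <<'E'
from plan import *
qs=bot.observe()['qpos']; qP,e=ik(HEAD+.02*A[2],RG,QA,1e-2)
a=np.array
def run(name,W):
    print(name)
    for w,(q,e) in zip(W[1:],sim(qs,[qs]+W[1:],9)): print(' ',fk(w)[0].round(3),fk(w)[1].apply([0,0,1]).round(2),q.round(2),round(e,5))
m1=a([.77,.01,-.37,2.09,.6,.7,1.3]);m2=a([.75,.03,-.36,2.09,1.8,.66,.91]);m3=a([.75,.2,-.36,1.9,2.9,.5,.76])
for L in (-.1,-.5):
  e1=a([.7,.45,-.36,1.6,3.1,.4,.6]); e2=a([L,.45,-.36,1.6,3.1,.4,.6])
  f=a([L+.1,.2,-.2,2.15,3.3,.5,.6]); g=a([.3,.25,.1,2.27,3.8,.5,.4])
  run('ext %g'%L,[qs,m1,m2,m3,e1,e2,f,g,qP])
E
```

```text
ext -0.1
  [ 0.382 -0.354  0.36 ] [ 0.22 -0.49 -0.85] [ 0.77  0.01 -0.37  2.09  0.6   0.7   1.3 ] 0.0
  [ 0.468 -0.469  0.532] [ 0.47 -0.83 -0.3 ] [ 0.75  0.03 -0.36  2.09  1.8   0.66  0.91] 0.0
  [ 0.677 -0.41   0.617] [ 0.87 -0.49 -0.04] [ 0.82  0.21 -0.44  1.9   2.88  0.5   0.8 ] 0.0
  [ 0.815 -0.433  0.591] [ 0.93 -0.37 -0.06] [ 0.8   0.47 -0.51  1.59  3.01  0.4   0.75] 0.0
  [0.878 0.283 0.591] [ 0.91  0.41 -0.06] [ 0.11  0.5  -0.67  1.59  2.9   0.4   0.93] 0.0
  [0.707 0.101 0.454] [ 0.92  0.27 -0.27] [ 0.42  0.25 -0.69  2.13  3.12  0.48  0.86] 0.0
  [ 0.611 -0.216  0.329] [ 0.86 -0.06 -0.5 ] [ 0.89  0.29 -0.58  2.24  3.52  0.38  0.76] 0.0
  [ 0.488 -0.16   0.163] [ 0.57  0.07 -0.82] [ 0.75  0.37 -0.45  2.37  3.94  0.16  0.65] 0.0
ext -0.5
  [ 0.382 -0.354  0.36 ] [ 0.22 -0.49 -0.85] [ 0.77  0.01 -0.37  2.09  0.6   0.7   1.3 ] 0.0
  [ 0.468 -0.469  0.532] [ 0.47 -0.83 -0.3 ] [ 0.75  0.03 -0.36  2.09  1.8   0.66  0.91] 0.0
  [ 0.677 -0.41   0.617] [ 0.87 -0.49 -0.04] [ 0.82  0.21 -0.44  1.9   2.88  0.5   0.8 ] 0.0
  [ 0.815 -0.433  0.591] [ 0.93 -0.37 -0.06] [ 0.8   0.47 -0.51  1.59  3.01  0.4   0.75] 0.0
  [0.698 0.603 0.591] [ 0.68  0.73 -0.06] [-0.25  0.52 -0.75  1.59  2.84  0.41  1.02] 0.0
  [0.612 0.368 0.454] [ 0.74  0.61 -0.27] [ 0.1   0.27 -0.79  2.13  3.07  0.47  0.93] 0.0
  [ 0.611 -0.216  0.329] [ 0.86 -0.06 -0.5 ] [ 0.86  0.29 -0.56  2.24  3.54  0.38  0.74] 0.0
  [ 0.488 -0.16   0.163] [ 0.57  0.07 -0.82] [ 0.75  0.37 -0.45  2.37  3.94  0.16  0.65] 0.0
```

```bash
cat >> plan.py <<'E'
def follow(q,poses,n=6,m=0.0,verbose=True):
    T=pose(*fk(q))
    for P in poses:
        L=np.real(logm(np.linalg.inv(T)@P))
        for k in range(1,n+1):
            X=T@expm(L*k/n); q,e=ik(X[:3,3],R.from_matrix(X[:3,:3]),q,1e-2,m)
        T=P
        if verbose: print('  ',P[:3,3].round(3),q.round(2),round(e,5))
    return q
def hp(h,ph,extra=(0,0,0),yaw=0): return pose(HEAD+h*A[2]+np.array(extra),R.from_euler('z',yaw,degrees=True)*R.from_matrix(toolR(ph)))
E
python3 - <<'E'
from plan import *
qe=np.array([.75,.37,-.45,2.37,3.94,.16,.65]); qe,_=ik(HEAD+.02*A[2],RG,qe,1e-2,0)
print('plain');follow(qe,[hp(-.01,-123)]+[hp(-.01,-123-k) for k in (30,60,90,120,137)])
q0=np.array([.86,.29,-.56,2.24,3.54,.38,.74])
for yaw in(-20,-35,20,35):
    print('ratchet',yaw);q=follow(q0,[hp(.03,-123,(0.05,0,.08),yaw),hp(.03,-123,(0.03,0,.03),yaw),hp(.02,-123),hp(-.01,-123)])
E
```

```text
plain
   [ 0.505 -0.158  0.139] [ 0.59  0.43 -0.29  2.36  3.81  0.23  0.77] 0.0
   [ 0.505 -0.158  0.139] [ 0.69  0.44 -0.42  2.35  3.63  0.19  0.44] 0.0
   [ 0.505 -0.158  0.139] [ 0.78  0.46 -0.52  2.35  3.41  0.17  0.15] 0.0
   [ 0.505 -0.158  0.139] [ 0.83  0.47 -0.58  2.35  3.25  0.16 -0.2 ] 0.0
   [ 0.505 -0.158  0.139] [ 0.83  0.47 -0.58  2.35  3.25  0.16 -0.73] 0.0
   [ 0.505 -0.158  0.139] [ 0.83  0.47 -0.58  2.35  3.25  0.16 -1.02] 0.0
ratchet -20
   [ 0.533 -0.16   0.251] [-0.51  0.25  0.79  2.34  4.41  0.16 -0.35] 0.01266
   [ 0.513 -0.16   0.201] [-0.47  0.35  0.79  2.39  4.23  0.26 -0.18] 0.0
   [ 0.488 -0.16   0.163] [-0.22  0.47  0.77  2.41  4.39  0.65  0.15] 0.0
   [ 0.505 -0.158  0.139] [-0.21  0.56  0.74  2.4   4.29  0.69  0.21] 0.0
ratchet -35
   [ 0.533 -0.16   0.251] [ 0.98  0.35 -1.13  2.21  1.33  0.62  2.52] 0.0
   [ 0.513 -0.16   0.201] [ 0.93  0.43 -1.09  2.31  1.59  0.66  2.26] 0.0
   [ 0.488 -0.16   0.163] [ 1.16  0.5  -0.97  2.35  2.13  0.16  2.52] 0.00158
   [ 0.505 -0.158  0.139] [ 1.11  0.58 -0.96  2.33  2.16  0.24  2.51] 0.0
ratchet 20
   [ 0.533 -0.16   0.251] [ 1.03  0.37 -0.76  2.29  4.41  0.16  0.48] 0.05557
   [ 0.513 -0.16   0.201] [ 1.02  0.43 -0.72  2.31  4.41  0.16  0.55] 0.03701
   [ 0.488 -0.16   0.163] [ 0.62  0.36 -0.29  2.37  4.09  0.21  0.49] 0.0
   [ 0.505 -0.158  0.139] [ 0.49  0.42 -0.17  2.36  3.93  0.27  0.64] 0.0
ratchet 35
   [ 0.533 -0.16   0.251] [ 1.13  0.45 -0.87  2.29  4.41  0.16  0.74] 0.07351
   [ 0.513 -0.16   0.201] [ 1.1   0.51 -0.8   2.31  4.41  0.16  0.8 ] 0.05597
   [ 0.488 -0.16   0.163] [ 0.63  0.36 -0.31  2.37  4.08  0.2   0.51] 0.0
   [ 0.505 -0.158  0.139] [ 0.5   0.42 -0.18  2.36  3.92  0.27  0.65] 0.0
```

```bash
cat >> plan.py <<'E'
WP=[np.array(x) for x in([.77,.01,-.37,2.09,.6,.7,1.3],[.75,.03,-.36,2.09,1.8,.66,.91],[.35,.15,.05,2.15,3.0,.6,.6],[.3,.25,.1,2.27,3.8,.5,.4])]
E
python3 - <<'E'
from plan import *
T=cur()
for w in WP: T2=pose(*fk(w)); print(T2[:3,3].round(3)); rows(T,T2); T=T2
rows(T,hp(.02,-123))
E
```

```text
[ 0.382 -0.354  0.36 ]
9 rows of [-12.95 -18.38  -4.08   0.66  -0.04  -0.82]
[ 0.468 -0.469  0.532]
8 rows of [-15.97 -24.31  -0.36   0.74  -0.43  -0.69]
[ 0.629 -0.356  0.52 ]
8 rows of [-25.06  -2.39   3.5    0.32  -0.65  -0.91]
[ 0.611 -0.216  0.329]
7 rows of [-32.91  11.17  -0.38  -0.07  -0.75  -0.65]
6 rows of [-33.37  13.37   2.33  -0.25  -0.69  -0.43]
```

carry_out(
  targets=[
    [-13, -18, -4, 0.66, -0.04, -0.82, 0],
    [-13, -18, -4, 0.66, -0.04, -0.82, 0],
    [-13, -18, -4, 0.66, -0.04, -0.82, 0],
    [-13, -18, -4, 0.66, -0.04, -0.82, 0],
    [-13, -18, -4, 0.66, -0.04, -0.82, 0],
  ],
)

```text
clock: 4.12
position: [0.3792, -0.2759, 0.3124]
tool_rot: [-3.11, 0.424, 2.588]
force: [-0.6, 0.3, -0.5]
grip_width: 0.0855
```

carry_out(
  targets=[
    [-13, -18, -4, 0.66, -0.04, -0.82, 0],
    [-13, -18, -4, 0.66, -0.04, -0.82, 0],
    [-13, -18, -4, 0.66, -0.04, -0.82, 0],
    [-13, -18, -4, 0.66, -0.04, -0.82, 0],
  ],
)

```text
clock: 4.45
position: [0.3852, -0.3518, 0.3602]
tool_rot: [-2.691, 0.359, 2.952]
force: [-1.4, -0.4, -0.1]
grip_width: 0.0856
```

```bash
python3 - <<'E'
from plan import *
log(); rows(cur(),pose(*fk(WP[1])))
E
```

```text
4.45 [ 0.793  0.012 -0.401  2.092  0.612  0.694  1.281] [ 0.385 -0.352  0.36 ]
8 rows of [-15.56 -24.5   -0.25   0.74  -0.42  -0.69]
```

Tracking matches the model closely.

carry_out(
  targets=[
    [-16, -24, 0, 0.74, -0.43, -0.69, 0],
    [-16, -24, 0, 0.74, -0.43, -0.69, 0],
    [-16, -24, 0, 0.74, -0.43, -0.69, 0],
    [-16, -24, 0, 0.74, -0.43, -0.69, 0],
    [-16, -24, 0, 0.74, -0.43, -0.69, 0],
  ],
)

```text
clock: 4.87
position: [0.4333, -0.4448, 0.4566]
tool_rot: [-2.154, 0.293, -2.888]
force: [-0.1, -0.4, -0.4]
grip_width: 0.0853
```

carry_out(
  targets=[
    [-16, -24, 0, 0.74, -0.43, -0.69, 0],
    [-16, -24, 0, 0.74, -0.43, -0.69, 0],
    [-16, -24, 0, 0.74, -0.43, -0.69, 0],
  ],
)

```text
clock: 5.12
position: [0.4733, -0.4664, 0.5301]
tool_rot: [-1.871, 0.155, -2.668]
force: [0.2, -0.5, 0.7]
grip_width: 0.0854
```

carry_out(
  targets=[
    [-25, -2, 3, 0.32, -0.65, -0.91, 0],
    [-25, -2, 3, 0.32, -0.65, -0.91, 0],
    [-25, -2, 3, 0.32, -0.65, -0.91, 0],
    [-25, -2, 3, 0.32, -0.65, -0.91, 0],
    [-25, -2, 3, 0.32, -0.65, -0.91, 0],
  ],
)

```text
clock: 5.53
position: [0.582, -0.4035, 0.5356]
tool_rot: [-1.72, -0.239, -2.23]
force: [0.1, 0.3, 1.3]
grip_width: 0.0853
```

```bash
python3 - <<'E'
from plan import *
log(); rows(cur(),pose(*fk(WP[2])));rows(pose(*fk(WP[2])),pose(*fk(WP[3])))
E
```

```text
5.5333 [ 0.764  0.122 -0.416  2.131  2.525  0.629  0.762] [ 0.582 -0.404  0.536]
3 rows of [-22.26  -2.74   4.13   0.28  -0.62  -0.92]
7 rows of [-32.91  11.17  -0.38  -0.07  -0.75  -0.65]
```

carry_out(
  targets=[
    [-22, -3, 4, 0.28, -0.62, -0.92, 0],
    [-22, -3, 4, 0.28, -0.62, -0.92, 0],
    [-22, -3, 4, 0.28, -0.62, -0.92, 0],
    [-33, 11, 0, -0.07, -0.75, -0.65, 0],
    [-33, 11, 0, -0.07, -0.75, -0.65, 0],
  ],
)

```text
clock: 5.95
position: [0.6405, -0.3121, 0.4691]
tool_rot: [-1.851, -0.595, -1.764]
force: [0.5, 0.8, -0.5]
grip_width: 0.0851
```

carry_out(
  targets=[
    [-33, 11, 0, -0.07, -0.75, -0.65, 0],
    [-33, 11, 0, -0.07, -0.75, -0.65, 0],
    [-33, 11, 0, -0.07, -0.75, -0.65, 0],
  ],
)

```text
clock: 6.2
position: [0.6336, -0.2497, 0.3852]
tool_rot: [-2.099, -0.69, -1.391]
force: [0.5, -0.0, -0.3]
grip_width: 0.0853
```

```bash
python3 - <<'E'
from plan import *
log(); q=bot.observe()['qpos']
for L in([hp(.03,-123,(.03,0,.05)),hp(.02,-123),hp(-.01,-123)],[hp(.03,-123,(.03,0,.05),15),hp(.02,-123),hp(-.01,-123)],[hp(.03,-123,(.03,0,.05),-10),hp(.02,-123),hp(-.01,-123)]): print('-');follow(q,L)
rows(cur(),hp(.03,-123,(.03,0,.05)));rows(hp(.03,-123,(.03,0,.05)),hp(.02,-123))
E
```

```text
6.2 [ 0.836  0.255 -0.529  2.207  3.332  0.449  0.765] [ 0.634 -0.25   0.385]
-
   [ 0.513 -0.16   0.221] [ 0.62  0.26 -0.33  2.33  4.41  0.16  0.12] 0.01533
   [ 0.488 -0.16   0.163] [ 0.55  0.35 -0.21  2.38  4.15  0.24  0.43] 0.0
   [ 0.505 -0.158  0.139] [ 0.43  0.42 -0.1   2.37  3.98  0.3   0.58] 0.0
-
   [ 0.513 -0.16   0.221] [ 0.99  0.37 -0.69  2.32  4.41  0.16  0.43] 0.03654
   [ 0.488 -0.16   0.163] [ 0.61  0.35 -0.28  2.38  4.1   0.21  0.48] 0.0
   [ 0.505 -0.158  0.139] [ 0.48  0.42 -0.16  2.36  3.94  0.28  0.63] 0.0
-
   [ 0.513 -0.16   0.221] [ 0.12  0.23  0.17  2.35  4.41  0.16 -0.11] 0.00504
   [ 0.488 -0.16   0.163] [0.29 0.35 0.1  2.39 4.26 0.34 0.3 ] 0.0
   [ 0.505 -0.158  0.139] [0.24 0.43 0.14 2.38 4.11 0.39 0.43] 0.0
7 rows of [-30.93   9.89  -0.58  -0.24  -0.79  -0.56]
2 rows of [-23.21  13.    16.93  -0.    -0.     0.  ]
```

```bash
python3 - <<'E'
from plan import *
q=bot.observe()['qpos']
for y in(-10,-18):
    P=hp(.03,-123,(.03,0,.025),y);print(y);follow(q,[P,hp(.02,-123),hp(-.01,-123)]);rows(cur(),P);rows(P,hp(.02,-123))
E
```

```text
-10
   [ 0.513 -0.16   0.196] [0.21 0.27 0.07 2.35 4.16 0.16 0.14] 0.0
   [ 0.488 -0.16   0.163] [0.29 0.35 0.1  2.39 4.26 0.34 0.3 ] 0.0
   [ 0.505 -0.158  0.139] [0.23 0.43 0.14 2.38 4.11 0.39 0.43] 0.0
7 rows of [-32.36  13.47   1.12  -0.39  -0.67  -0.41]
2 rows of [-16.42  10.49   6.62   0.4   -0.26  -0.68]
-18
   [ 0.513 -0.16   0.196] [ 0.6   0.29 -0.47  2.34  2.07  0.16  2.09] 0.0
   [ 0.488 -0.16   0.163] [ 1.16  0.5  -0.97  2.35  2.13  0.16  2.52] 0.00158
   [ 0.505 -0.158  0.139] [ 1.11  0.58 -0.96  2.33  2.16  0.24  2.51] 0.0
7 rows of [-31.65  14.84   0.79  -0.51  -0.58  -0.29]
3 rows of [-10.61   7.53   4.41   0.48  -0.31  -0.82]
```

carry_out(
  targets=[
    [-32, 12.5, 0, -0.32, -0.72, -0.47, 0],
    [-32, 12.5, 0, -0.32, -0.72, -0.47, 0],
    [-32, 12.5, 0, -0.32, -0.72, -0.47, 0],
    [-32, 12.5, 0, -0.32, -0.72, -0.47, 0],
  ],
)

```text
clock: 6.53
position: [0.578, -0.1914, 0.2748]
tool_rot: [-2.516, -0.632, -0.941]
force: [-0.9, -0.5, -0.8]
grip_width: 0.0852
```

```bash
python3 - <<'E'
from plan import *
log();q=bot.observe()['qpos']
for y in(0,-5):
    P=hp(.03,-123,(.03,0,.02),y);print(y);follow(q,[P,hp(.02,-123),hp(-.01,-123)]);rows(cur(),P);rows(P,hp(.02,-123))
E
```

```text
6.5333 [ 0.816  0.283 -0.558  2.262  3.475  0.206  0.825] [ 0.578 -0.191  0.275]
0
   [ 0.513 -0.16   0.191] [ 0.62  0.32 -0.32  2.32  4.41  0.16  0.14] 0.00382
   [ 0.488 -0.16   0.163] [ 0.53  0.35 -0.19  2.38  4.15  0.24  0.43] 0.0
   [ 0.505 -0.158  0.139] [ 0.43  0.42 -0.09  2.37  3.99  0.3   0.58] 0.0
3 rows of [-34.49  12.55   4.52  -0.16  -0.85  -0.72]
1 rows of [-31.98  16.63   9.29  -0.    -0.     0.  ]
-5
   [ 0.513 -0.16   0.191] [ 0.43  0.3  -0.15  2.33  4.3   0.16  0.13] 0.0
   [ 0.488 -0.16   0.163] [ 0.42  0.35 -0.06  2.38  4.21  0.29  0.36] 0.0
   [ 0.505 -0.158  0.139] [0.34 0.42 0.01 2.37 4.05 0.34 0.5 ] 0.0
3 rows of [-34.2   13.26   4.37  -0.31  -0.74  -0.51]
1 rows of [-30.98  18.49   9.17   0.4   -0.26  -0.68]
```

carry_out(
  targets=[
    [-20, 8, 2, -0.18, -0.44, -0.3, 0],
    [-20, 8, 2, -0.18, -0.44, -0.3, 0],
    [-20, 8, 2, -0.18, -0.44, -0.3, 0],
    [-20, 8, 2, -0.18, -0.44, -0.3, 0],
  ],
)

```text
clock: 6.87
position: [0.535, -0.1704, 0.2198]
tool_rot: [-2.692, -0.552, -0.737]
force: [0.7, 0.4, 0.4]
grip_width: 0.0855
```

```bash
python3 - <<'E'
from plan import *
log();q=bot.observe()['qpos']
for y in(0,-5):
    P=hp(.03,-123,(.03,0,.02),y);print(y);follow(q,[P,hp(.02,-123),hp(-.01,-123)]);rows(cur(),P);rows(P,hp(.02,-123))
E
```

```text
6.8667 [ 0.581  0.283 -0.297  2.306  4.042  0.163  0.348] [ 0.535 -0.17   0.22 ]
0
   [ 0.513 -0.16   0.191] [ 0.62  0.32 -0.32  2.32  4.41  0.16  0.14] 0.00382
   [ 0.488 -0.16   0.163] [ 0.53  0.35 -0.19  2.38  4.15  0.24  0.43] 0.0
   [ 0.505 -0.158  0.139] [ 0.43  0.42 -0.09  2.37  3.99  0.3   0.58] 0.0
2 rows of [-17.52   5.43   4.17   0.03  -0.52  -0.6 ]
1 rows of [-31.98  16.63   9.29  -0.    -0.     0.  ]
-5
   [ 0.513 -0.16   0.191] [ 0.43  0.3  -0.15  2.33  4.3   0.16  0.13] 0.0
   [ 0.488 -0.16   0.163] [ 0.42  0.35 -0.06  2.38  4.21  0.29  0.36] 0.0
   [ 0.505 -0.158  0.139] [0.34 0.42 0.01 2.37 4.05 0.34 0.5 ] 0.0
1 rows of [-34.87  11.95   7.42  -0.36  -0.75  -0.54]
1 rows of [-30.98  18.49   9.17   0.4   -0.26  -0.68]
```

carry_out(
  targets=[
    [-12, 4, 2.5, -0.12, -0.25, -0.18, 0],
    [-12, 4, 2.5, -0.12, -0.25, -0.18, 0],
    [-11, 4, 2.5, -0.12, -0.25, -0.18, 0],
    [-8, 4.5, 2, 0.1, -0.06, -0.17, 0],
    [-8, 4.5, 2, 0.1, -0.06, -0.17, 0],
  ],
)

```text
clock: 7.28
position: [0.4996, -0.1592, 0.1785]
tool_rot: [-2.776, -0.504, -0.597]
force: [-0.7, -0.3, -0.0]
grip_width: 0.0855
```

```bash
python3 - <<'E'
from plan import *
log();q=bot.observe()['qpos']
follow(q,[hp(.02,-123),hp(-.01,-123)]);rows(cur(),hp(.02,-123))
E
```

```text
7.2833 [ 0.413  0.316 -0.084  2.362  4.245  0.233  0.257] [ 0.5   -0.159  0.179]
   [ 0.488 -0.16   0.163] [ 0.41  0.35 -0.05  2.38  4.21  0.29  0.36] 0.0
   [ 0.505 -0.158  0.139] [0.34 0.42 0.02 2.37 4.05 0.34 0.5 ] 0.0
1 rows of [-15.41   9.4    5.99   0.18  -0.15  -0.32]
```

carry_out(
  targets=[
    [-5, 3, 2, 0.06, -0.05, -0.11, 0],
    [-5, 3, 2, 0.06, -0.05, -0.11, 0],
    [-5, 3, 2, 0.06, -0.05, -0.11, 0],
    [0, 0, 0, 0, 0, 0, 0],
    [0, 0, 0, 0, 0, 0, 0],
  ],
)

```text
clock: 7.7
position: [0.4881, -0.1602, 0.1629]
tool_rot: [-2.779, -0.5, -0.556]
force: [0.0, 0.6, 0.2]
grip_width: 0.0855
```

```bash
python3 - <<'E'
from plan import *
log();rows(cur(),hp(.02,-123),1);rows(hp(.02,-123),hp(-.01,-123),1)
a=grab('scene','s2.png');b=grab('top','t2.png')
c=[cv2.resize(f['color'][v:v+100,u:u+130,::-1],(400*130//100,400),interpolation=cv2.INTER_CUBIC)[:,:395] for f,u,v in((a,300,120),(b,240,185))]
cv2.imwrite('pics/m2.png',np.clip(np.hstack(c)*1.4,0,255).astype(np.uint8))
E
```

```text
7.7 [ 0.42   0.348 -0.055  2.383  4.219  0.287  0.351] [ 0.488 -0.16   0.163]
1 rows of [-0.03 -0.69 -0.12  0.02  0.01 -0.02]
1 rows of [-0.  0. 30. -0. -0.  0.]
```

View pics/m2.png

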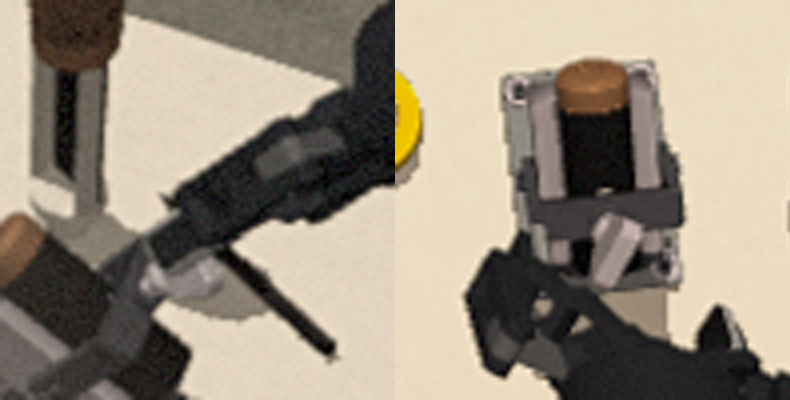

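The picture shows the head at (180,275) on the left and (615,245) on the right, sitting between the open fingers at (490,310) and (720,330). I'll go down along the axis.

carry_out(
  targets=[
    [0, 0, 8, 0, 0, 0, 0],
    [0, 0, 8, 0, 0, 0, 0],
    [0, 0, 7, 0, 0, 0, 0],
    [0, 0, 6, 0, 0, 0, 0],
    [0, 0, 0, 0, 0, 0, 100],
  ],
  force=40,
)

```text
clock: 8.22
position: [0.5045, -0.1577, 0.1379]
tool_rot: [-2.779, -0.498, -0.555]
force: [-1.2, 1.0, 0.5]
grip_width: 0.0753
```

carry_out(
  targets=[
    [0, 0, 0, 0, 0, 0, 150],
    [0, 0, 0, 0, 0, 0, 170],
    [0, 0, 0, 0, 0, 0, 185],
    [0, 0, 0, 0, 0, 0, 195],
    [0, 0, 0, 0, 0, 0, 200],
  ],
)

```text
clock: 8.63
position: [0.5037, -0.1583, 0.1384]
tool_rot: [-2.78, -0.498, -0.556]
force: [-0.2, 0.7, -0.4]
grip_width: 0.0186
```

```bash
python3 - <<'E'
from plan import *
log();s=bot.observe();print(s['grip_width'],s['force'],s['moment']);rows(cur(),hp(-.01,-123),1)
E
```

```text
8.6333 [0.348 0.423 0.006 2.372 4.057 0.334 0.498] [ 0.504 -0.158  0.138]
0.01860683747072303 [-0.24057471  0.66987903 -0.43004612] [-0.09557535  0.59902988  0.06024256]
1 rows of [ 1.07 -1.34  0.77  0.03  0.03 -0.02]
```

carry_out(
  targets=[
    [0, 0, 0, 0, 0, 0, 210],
    [0, 0, 0, 0, 0, 0, 218],
    [0, 0, 0, 0, 0, 0, 225],
    [0, 0, 0, 0, 0, 0, 232],
    [0, 0, 0, 0, 0, 0, 240],
  ],
  force=40,
)

```text
clock: 9.05
position: [0.5036, -0.1583, 0.1381]
tool_rot: [-2.78, -0.498, -0.555]
force: [-2.6, -1.5, 4.4]
grip_width: 0.0094
```

carry_out(
  targets=[
    [0, 0, 0, 0, 0, 0, 255],
    [0, 0, 0, 0, 0, 0, 255],
    [0, 0, 0, 0, 0, 0, 255],
  ],
)

```text
clock: 9.3
position: [0.5036, -0.1583, 0.138]
tool_rot: [-2.78, -0.498, -0.555]
force: [-4.8, -2.3, 5.2]
grip_width: 0.0088
```

```bash
cat >> plan.py <<'E'
def st():
    s=bot.observe();r=R.from_euler('xyz',s['tool_rot']).inv();w=(R.from_matrix(toolR(0)).inv()*R.from_euler('xyz',s['tool_rot'])).as_matrix()
    print('t %.2f w %.4f'%(s['clock'],s['grip_width']),'Ft',r.apply(s['force']).round(1),'Mt',r.apply(s['moment']).round(3),'phi %.2f'%phi(),'q',s['qpos'].round(2),'dpos(cradle axes,mm)',((s['position']-HEAD)@A.T*1000).round(1),'tilt',np.degrees(np.arccos(np.clip(-r.inv().as_matrix()[:,2]@A[2],-1,1))).round(2))
E
python3 -c "from plan import *;st()"
```

```text
t 9.30 w 0.0088 Ft [-0.   2.1 -7.1] Mt [-0.624 -0.482  0.038] phi -123.13 q [0.35 0.42 0.01 2.37 4.06 0.33 0.5 ] dpos(cradle axes,mm) [-1.9 -0.5 -9.4] tilt 0.27
```

carry_out(
  targets=[
    [0, 0, 0, 0, 0, 0.3, 255],
    [0, 0, 0, 0, 0, 0.6, 255],
    [0, 0, 0, 0, 0, 0.7, 255],
    [0, 0, 0, 0, 0, 0.7, 255],
    [0, 0, 0.1, 0, 0, 0.7, 255],
  ],
)

```text
clock: 9.72
position: [0.5038, -0.1581, 0.138]
tool_rot: [-2.645, -0.365, -0.873]
force: [-4.9, -1.5, 6.3]
grip_width: 0.0094
```

```bash
python3 -c "from plan import *;st()"
```

```text
t 9.72 w 0.0094 Ft [ 0.4  1.1 -8. ] Mt [-0.509 -0.286 -0.1  ] phi -141.32 q [ 0.41  0.42 -0.07  2.37  4.01  0.3   0.24] dpos(cradle axes,mm) [-1.7 -0.3 -9.6] tilt 0.25
```

carry_out(
  targets=[
    [0, 0, 0, 0, 0, 0.7, 255],
    [0, 0, 0, 0, 0, 0.7, 255],
    [0, 0, 0.1, 0, 0, 0.7, 255],
    [0, 0, 0, 0, 0, 0.7, 255],
    [0, 0, 0, 0, 0, 0, 255],
  ],
)

```text
clock: 10.13
position: [0.504, -0.1581, 0.1381]
tool_rot: [-2.569, -0.214, -1.138]
force: [-2.9, 1.3, 6.3]
grip_width: 0.0089
```

```bash
python3 -c "from plan import *;st()"
```

```text
t 10.13 w 0.0089 Ft [-1.  -1.9 -6.7] Mt [-0.29  -0.458  0.018] phi -158.21 q [ 0.48  0.42 -0.15  2.36  3.95  0.28  0.  ] dpos(cradle axes,mm) [-1.5 -0.3 -9.6] tilt 0.21
```

carry_out(
  targets=[
    [0, 0, 0, 0, 0, 0.5, 255],
    [0, 0, 0, 0, 0, 0.5, 255],
    [0, 0, 0, 0, 0, 0.5, 255],
    [0, 0, 0, 0, 0, 0.5, 255],
  ],
)

```text
clock: 10.47
position: [0.5041, -0.1579, 0.1382]
tool_rot: [-2.541, -0.099, -1.312]
force: [-1.9, -0.1, 6.1]
grip_width: 0.0094
```

```bash
python3 -c "from plan import *;st()"
```

```text
t 10.47 w 0.0094 Ft [ 0.2 -1.9 -6.1] Mt [-0.232 -0.154 -0.083] phi -170.04 q [ 0.52  0.43 -0.21  2.36  3.91  0.26 -0.15] dpos(cradle axes,mm) [-1.3 -0.2 -9.7] tilt 0.2
```

carry_out(
  targets=[
    [0, 0, 0, 0, 0, 0.4, 255],
    [0, 0, 0, 0, 0, 0.4, 255],
  ],
)

```text
clock: 10.63
position: [0.5042, -0.158, 0.1382]
tool_rot: [-2.536, -0.052, -1.381]
force: [-2.0, 1.1, 5.2]
grip_width: 0.0092
```

```bash
python3 -c "from plan import *;st()"
```

```text
t 10.63 w 0.0092 Ft [-1.1 -1.6 -5.3] Mt [-0.272 -0.108 -0.123] phi -174.82 q [ 0.54  0.43 -0.23  2.36  3.88  0.25 -0.21] dpos(cradle axes,mm) [-1.3 -0.2 -9.7] tilt 0.2
```

carry_out(
  targets=[
    [0, 0, 0, 0, 0, 0.4, 255],
    [0, 0, 0, 0, 0, 0.4, 255],
  ],
)

```text
clock: 10.8
position: [0.5042, -0.1579, 0.1382]
tool_rot: [-2.534, -0.004, -1.449]
force: [-1.2, 0.1, 5.2]
grip_width: 0.009
```

```bash
python3 -c "from plan import *;st()"
```

```text
t 10.80 w 0.0090 Ft [-0.2 -2.  -5. ] Mt [-0.096 -0.057 -0.104] phi -179.61 q [ 0.56  0.43 -0.25  2.36  3.86  0.24 -0.27] dpos(cradle axes,mm) [-1.2 -0.2 -9.7] tilt 0.19
```

carry_out(
  targets=[
    [0, 0, 0, 0, 0, 0.3, 255],
    [0, 0, 0, 0, 0, 0.3, 255],
  ],
)

```text
clock: 10.97
position: [0.5042, -0.158, 0.1382]
tool_rot: [-2.535, 0.032, -1.501]
force: [-0.3, 0.2, 5.1]
grip_width: 0.0091
```

```bash
python3 -c "from plan import *;st()"
```

```text
t 10.97 w 0.0091 Ft [-0.4 -2.7 -4.3] Mt [-0.002 -0.173 -0.004] phi 176.80 q [ 0.57  0.43 -0.27  2.36  3.85  0.24 -0.32] dpos(cradle axes,mm) [-1.2 -0.3 -9.7] tilt 0.19
```

carry_out(
  targets=[
    [0, 0, 0, 0, 0, 0.3, 255],
    [0, 0, 0, 0, 0, 0.3, 255],
  ],
)

```text
clock: 11.13
position: [0.5043, -0.1579, 0.1382]
tool_rot: [-2.537, 0.067, -1.553]
force: [-0.4, 0.2, 5.1]
grip_width: 0.0094
```

```bash
python3 -c "from plan import *;st()"
```

```text
t 11.13 w 0.0094 Ft [-0.6 -2.6 -4.3] Mt [ 0.078 -0.171 -0.033] phi 173.20 q [ 0.58  0.43 -0.28  2.36  3.83  0.23 -0.36] dpos(cradle axes,mm) [-1.2 -0.2 -9.7] tilt 0.19
```

carry_out(
  targets=[
    [0, 0, 0, 0, 0, 0.3, 255],
    [0, 0, 0, 0, 0, 0.3, 255],
  ],
)

```text
clock: 11.3
position: [0.5043, -0.158, 0.1382]
tool_rot: [-2.542, 0.103, -1.605]
force: [0.5, 1.3, 5.1]
grip_width: 0.0091
```

```bash
python3 -c "from plan import *;st()"
```

```text
t 11.30 w 0.0091 Ft [-1.8 -3.2 -3.9] Mt [ 0.323 -0.221 -0.059] phi 169.58 q [ 0.6   0.43 -0.3   2.36  3.81  0.23 -0.4 ] dpos(cradle axes,mm) [-1.1 -0.3 -9.7] tilt 0.19
```

carry_out(
  targets=[
    [0, 0, 0.05, 0, 0, 0.4, 255],
    [0, 0, 0, 0, 0, 0.4, 255],
    [0, 0, 0, 0, 0, 0.4, 255],
  ],
)

```text
clock: 11.55
position: [0.5044, -0.1579, 0.1382]
tool_rot: [-2.556, 0.174, -1.711]
force: [1.7, 0.5, 6.2]
grip_width: 0.0092
```

```bash
python3 -c "from plan import *;st()"
```

```text
t 11.55 w 0.0092 Ft [-1.8 -4.7 -4.1] Mt [ 0.295 -0.313 -0.034] phi 162.35 q [ 0.62  0.43 -0.33  2.36  3.77  0.22 -0.49] dpos(cradle axes,mm) [-1.  -0.2 -9.8] tilt 0.18
```

carry_out(
  targets=[
    [0, 0, 0.05, 0, 0, 0.4, 255],
    [0, 0, 0, 0, 0, 0.4, 255],
    [0, 0, 0, 0, 0, 0.4, 255],
  ],
)

```text
clock: 11.8
position: [0.5045, -0.158, 0.1382]
tool_rot: [-2.578, 0.242, -1.818]
force: [1.3, 0.1, 6.1]
grip_width: 0.0091
```

```bash
python3 -c "from plan import *;st()
a=grab('scene','s3.png');b=grab('top','t3.png')
c=[cv2.resize(f['color'][v:v+100,u:u+130,::-1],(520,400),interpolation=cv2.INTER_CUBIC)[:,:395] for f,u,v in((a,300,120),(b,240,185))]
cv2.imwrite('pics/m3.png',np.clip(np.hstack(c)*1.4,0,255).astype(np.uint8))"
```

```text
t 11.80 w 0.0091 Ft [-1.9 -4.2 -4.2] Mt [ 0.395 -0.355 -0.051] phi 155.15 q [ 0.64  0.44 -0.36  2.36  3.73  0.21 -0.57] dpos(cradle axes,mm) [-1.  -0.3 -9.8] tilt 0.17
```

View pics/m3.png

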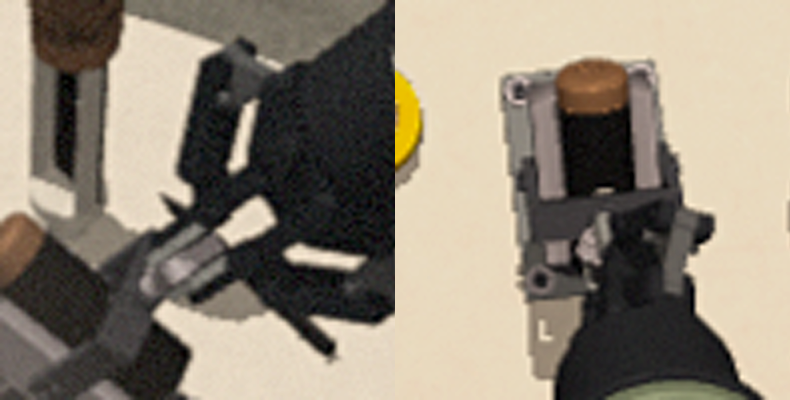

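The spade at (180,265) on the left is held between the fingers and has turned with the gripper. It hasn't bottomed yet, so I'll continue.

carry_out(
  targets=[
    [0, 0, 0.05, 0, 0, 0.4, 255],
    [0, 0, 0, 0, 0, 0.4, 255],
    [0, 0, 0, 0, 0, 0.4, 255],
  ],
)

```text
clock: 12.15
position: [0.5046, -0.158, 0.1382]
tool_rot: [-2.608, 0.308, -1.93]
force: [1.2, 0.7, 5.8]
grip_width: 0.0091
```

```bash
python3 -c "from plan import *;st()"
```

```text
t 12.15 w 0.0091 Ft [-2.8 -3.4 -4.1] Mt [ 0.375 -0.32  -0.022] phi 147.95 q [ 0.67  0.44 -0.38  2.35  3.69  0.2  -0.65] dpos(cradle axes,mm) [-0.9 -0.3 -9.9] tilt 0.16
```

carry_out(
  targets=[
    [0, 0, 0.05, 0, 0, 0.4, 255],
    [0, 0, 0, 0, 0, 0.4, 255],
    [0, 0, 0, 0, 0, 0.3, 255],
  ],
)

```text
clock: 12.4
position: [0.5047, -0.1581, 0.1383]
tool_rot: [-2.643, 0.365, -2.036]
force: [0.6, 0.8, 7.0]
grip_width: 0.0088
```

```bash
python3 -c "from plan import *;st()"
```

```text
t 12.40 w 0.0088 Ft [-3.4 -3.1 -5.4] Mt [ 0.38  -0.464 -0.035] phi 141.33 q [ 0.68  0.44 -0.41  2.35  3.65  0.2  -0.73] dpos(cradle axes,mm) [-0.8 -0.4 -9.9] tilt 0.15
```

carry_out(
  targets=[
    [0, 0, 0.05, 0, 0, 0.4, 255],
    [0, 0, 0, 0, 0, 0.4, 255],
    [0, 0, 0, 0, 0, 0.3, 255],
  ],
)

```text
clock: 12.65
position: [0.5047, -0.1581, 0.1383]
tool_rot: [-2.685, 0.418, -2.147]
force: [0.5, 0.9, 8.0]
grip_width: 0.0092
```

```bash
python3 -c "from plan import *;st()"
```

```text
t 12.65 w 0.0092 Ft [-4.1 -3.  -6.2] Mt [ 0.425 -0.517 -0.048] phi 134.73 q [ 0.7   0.44 -0.43  2.35  3.61  0.19 -0.8 ] dpos(cradle axes,mm) [-0.8 -0.5 -9.9] tilt 0.15
```

carry_out(
  targets=[
    [0, 0, 0.05, 0, 0, 0.4, 255],
    [0, 0, 0, 0, 0, 0.4, 255],
  ],
)

```text
clock: 12.82
position: [0.5048, -0.1582, 0.1383]
tool_rot: [-2.72, 0.453, -2.23]
force: [-0.4, -0.2, 8.8]
grip_width: 0.009
```

```bash
python3 -c "from plan import *;st()"
```

```text
t 12.82 w 0.0090 Ft [-3.5 -3.1 -7.5] Mt [ 0.378 -0.52  -0.032] phi 129.95 q [ 0.71  0.45 -0.44  2.35  3.58  0.19 -0.85] dpos(cradle axes,mm) [-0.7 -0.5 -9.9] tilt 0.15
```

carry_out(
  targets=[
    [0, 0, 0.05, 0, 0, 0.4, 255],
    [0, 0, 0, 0, 0, 0.4, 255],
  ],
)

```text
clock: 12.98
position: [0.5048, -0.1582, 0.1383]
tool_rot: [-2.759, 0.486, -2.317]
force: [-1.7, -0.2, 9.8]
grip_width: 0.009
```

```bash
python3 -c "from plan import *;st()"
```

```text
t 12.98 w 0.0090 Ft [-3.4 -2.4 -9. ] Mt [ 0.395 -0.598 -0.1  ] phi 125.14 q [ 0.73  0.45 -0.46  2.35  3.56  0.18 -0.91] dpos(cradle axes,mm) [ -0.7  -0.5 -10. ] tilt 0.15
```

carry_out(
  targets=[
    [0, 0, 0.05, 0, 0, 0.4, 255],
    [0, 0, 0, 0, 0, 0.4, 255],
  ],
)

```text
clock: 13.15
position: [0.5049, -0.1582, 0.1383]
tool_rot: [-2.802, 0.515, -2.406]
force: [-1.4, -0.5, 10.8]
grip_width: 0.009
```

```bash
python3 -c "from plan import *;st()"
```

```text
t 13.15 w 0.0090 Ft [-4.2 -2.8 -9.6] Mt [ 0.396 -0.558 -0.033] phi 120.34 q [ 0.74  0.45 -0.47  2.35  3.53  0.18 -0.96] dpos(cradle axes,mm) [ -0.7  -0.6 -10. ] tilt 0.14
```

carry_out(
  targets=[
    [0, 0, 0, 0, 0, 0.35, 255],
    [0, 0, 0, 0, 0, 0.35, 255],
  ],
)

```text
clock: 13.32
position: [0.5049, -0.1583, 0.1383]
tool_rot: [-2.843, 0.538, -2.486]
force: [-1.3, -0.8, 10.6]
grip_width: 0.0089
```

```bash
python3 -c "from plan import *;st()"
```

```text
t 13.32 w 0.0089 Ft [-4.1 -2.7 -9.5] Mt [ 0.373 -0.576 -0.101] phi 116.15 q [ 0.74  0.45 -0.48  2.35  3.51  0.18 -1.01] dpos(cradle axes,mm) [ -0.7  -0.6 -10. ] tilt 0.15
```

carry_out(
  targets=[
    [0, 0, 0, 0, 0, 0.35, 255],
    [0, 0, 0, 0, 0, 0.35, 255],
  ],
)

```text
clock: 13.48
position: [0.5049, -0.1583, 0.1383]
tool_rot: [-2.885, 0.558, -2.568]
force: [-2.2, -0.4, 11.8]
grip_width: 0.009
```

```bash
python3 -c "from plan import *;st()"
```

```text
t 13.48 w 0.0090 Ft [ -4.5  -2.  -11. ] Mt [ 0.414 -0.422 -0.95 ] phi 112.00 q [ 0.75  0.45 -0.49  2.35  3.48  0.18 -1.06] dpos(cradle axes,mm) [ -0.7  -0.6 -10. ] tilt 0.15
```

carry_out(
  targets=[
    [0, 0, 0, 0, 0, 0.35, 255],
    [0, 0, 0, 0, 0, 0.35, 255],
  ],
)

```text
clock: 13.65
position: [0.5048, -0.1582, 0.1383]
tool_rot: [-2.93, 0.575, -2.651]
force: [-4.1, -1.6, 14.3]
grip_width: 0.0091
```

```bash
python3 -c "from plan import *;st()"
```

```text
t 13.65 w 0.0091 Ft [ -4.1  -2.5 -14.2] Mt [ 0.45  -0.32  -1.849] phi 107.87 q [ 0.76  0.45 -0.5   2.35  3.46  0.17 -1.11] dpos(cradle axes,mm) [-0.7 -0.6 -9.9] tilt 0.15
```

The torque has jumped: −0.95 N·m at phi 112.0 and −1.85 at 107.9. Extrapolated back, contact is at about 116.1. I'll unwind and check that the wind-up is elastic.

carry_out(
  targets=[
    [0, 0, 0, 0, 0, -0.35, 255],
    [0, 0, 0, 0, 0, -0.35, 255],
  ],
)

```text
clock: 13.82
position: [0.5049, -0.1583, 0.1383]
tool_rot: [-2.883, 0.557, -2.564]
force: [-2.0, -0.5, 9.0]
grip_width: 0.009
```

```bash
python3 -c "from plan import *;st()"
```

```text
t 13.82 w 0.0090 Ft [-3.1 -1.5 -8.6] Mt [ 0.377 -0.428 -0.868] phi 112.21 q [ 0.75  0.45 -0.49  2.35  3.49  0.18 -1.07] dpos(cradle axes,mm) [ -0.7  -0.6 -10. ] tilt 0.14
```

carry_out(
  targets=[
    [0, 0, 0, 0, 0, -0.35, 255],
    [0, 0, 0, 0, 0, -0.35, 255],
  ],
)

```text
clock: 13.98
position: [0.5049, -0.1583, 0.1383]
tool_rot: [-2.84, 0.537, -2.482]
force: [-0.7, 0.1, 11.1]
grip_width: 0.009
```

```bash
python3 -c "from plan import *;st()"
```

```text
t 13.98 w 0.0090 Ft [-5.3 -2.4 -9.5] Mt [ 0.425 -0.676  0.007] phi 116.37 q [ 0.74  0.45 -0.47  2.35  3.53  0.18 -1.03] dpos(cradle axes,mm) [ -0.6  -0.7 -10. ] tilt 0.14
```

carry_out(
  targets=[
    [0, 0, 0, 0, 0, -0.4, 255],
    [0, 0, 0, 0, 0, -0.5, 255],
    [0, 0, 0, 0, 0, -0.5, 255],
    [0, 0, 0, 0, 0, -0.5, 255],
    [0, 0, 0, 0, 0, -0.5, 255],
  ],
)

```text
clock: 14.4
position: [0.5048, -0.1581, 0.1383]
tool_rot: [-2.714, 0.447, -2.215]
force: [-1.8, 0.2, 11.4]
grip_width: 0.0091
```

```bash
python3 -c "from plan import *;st()"
```

```text
t 14.40 w 0.0091 Ft [ -4.1  -3.  -10.4] Mt [ 0.374 -0.646  0.13 ] phi 130.80 q [ 0.69  0.44 -0.42  2.35  3.63  0.19 -0.89] dpos(cradle axes,mm) [ -0.7  -0.5 -10. ] tilt 0.14
```

Elastic, with contact at about 116.2. The target is phi 206.5 (= −153.5).

carry_out(
  targets=[
    [0, 0, 0, 0, 0, -0.7, 255],
    [0, 0, 0, 0, 0, -0.8, 255],
    [0, 0, 0, 0, 0, -0.8, 255],
    [0, 0, -0.1, 0, 0, -0.8, 255],
    [0, 0, 0, 0, 0, -0.8, 255],
  ],
)

```text
clock: 14.82
position: [0.5046, -0.158, 0.1382]
tool_rot: [-2.581, 0.25, -1.831]
force: [-3.0, 1.1, 10.5]
grip_width: 0.0093
```

carry_out(
  targets=[
    [0, 0, 0, 0, 0, -0.8, 255],
    [0, 0, 0, 0, 0, -0.8, 255],
    [0, 0, -0.1, 0, 0, -0.8, 255],
    [0, 0, 0, 0, 0, -0.8, 255],
    [0, 0, 0, 0, 0, -0.8, 255],
  ],
)

```text
clock: 15.23
position: [0.5043, -0.158, 0.1381]
tool_rot: [-2.534, 0.017, -1.48]
force: [-4.2, 0.9, 9.3]
grip_width: 0.009
```

carry_out(
  targets=[
    [0, 0, 0, 0, 0, -0.8, 255],
    [0, 0, -0.1, 0, 0, -0.8, 255],
    [0, 0, 0, 0, 0, -0.8, 255],
    [0, 0, 0, 0, 0, -0.8, 255],
    [0, 0, 0, 0, 0, 0, 255],
  ],
)

```text
clock: 15.65
position: [0.504, -0.158, 0.138]
tool_rot: [-2.557, -0.174, -1.2]
force: [-4.8, -0.7, 10.4]
grip_width: 0.0092
```

```bash
python3 -c "from plan import *;st()"
```

```text
t 15.65 w 0.0092 Ft [  0.7  -1.8 -11.3] Mt [-0.021 -0.048 -0.059] phi -162.40 q [ 0.44  0.42 -0.11  2.37  3.98  0.29 -0.1 ] dpos(cradle axes,mm) [-1.5 -0.3 -9.7] tilt 0.22
```

carry_out(
  targets=[
    [0, 0, 0, 0, 0, -0.5, 255],
    [0, 0, 0, 0, 0, -0.5, 255],
    [0, 0, 0, 0, 0, -0.48, 255],
    [0, 0, 0, 0, 0, 0, 255],
    [0, 0, 0, 0, 0, 0, 255],
  ],
)

```text
clock: 16.07
position: [0.5039, -0.158, 0.138]
tool_rot: [-2.584, -0.255, -1.072]
force: [-4.6, 0.2, 10.3]
grip_width: 0.0092
```

```bash
python3 -c "from plan import *;st()"
```

```text
t 16.07 w 0.0092 Ft [  0.3  -2.2 -11. ] Mt [-0.017 -0.305 -0.072] phi -153.85 q [ 0.41  0.42 -0.07  2.37  4.01  0.31  0.02] dpos(cradle axes,mm) [-1.6 -0.3 -9.7] tilt 0.23
```

carry_out(
  targets=[
    [0, 0, 0, 0, 0, 0, 225],
    [0, 0, 0, 0, 0, 0, 205],
    [0, 0, 0, 0, 0, 0, 150],
    [0, 0, 0, 0, 0, 0, 50],
    [0, 0, 0, 0, 0, 0, 0],
  ],
)

```text
clock: 16.48
position: [0.5037, -0.1582, 0.1377]
tool_rot: [-2.585, -0.254, -1.072]
force: [-0.4, -0.5, -0.6]
grip_width: 0.0524
```

carry_out(
  targets=[
    [0, 0, 0, 0, 0, 0, 0],
    [0, 0, -5, 0, 0, 0, 0],
    [0, 0, -8, 0, 0, 0, 0],
    [0, 0, -9, 0, 0, 0, 0],
    [0, 0, -10, 0, 0, 0, 0],
  ],
)

```text
clock: 16.9
position: [0.4853, -0.1602, 0.1644]
tool_rot: [-2.585, -0.255, -1.071]
force: [0.4, 0.5, 0.3]
grip_width: 0.0853
```

```bash
python3 - <<'E'
from plan import *
st()
q=bot.observe()['qpos']; T=cur()
# away: up & shallower tilt, along cradle +axis/up
for dz,pit in((.06,-8),(.12,-15)):
    P=T.copy();P[:3,3]+=[0.0,0,dz];P[:3,:3]=R.from_euler('y',pit,degrees=True).as_matrix()@T[:3,:3]
    follow(q,[P]);rows(T,P)
P=T.copy();P[:3,3]+=[-.02,0,.05];follow(q,[P]);rows(T,P)
a=grab('scene','s4.png');b=grab('top','t4.png')
c=[cv2.resize(f['color'][v:v+100,u:u+130,::-1],(520,400),interpolation=cv2.INTER_CUBIC)[:,:395] for f,u,v in((a,300,120),(b,240,185))]
cv2.imwrite('pics/m4.png',np.clip(np.hstack(c)*1.4,0,255).astype(np.uint8))
E
```

```text
t 16.90 w 0.0853 Ft [-0.1 -0.7 -0. ] Mt [-0.579 -0.262 -0.029] phi -153.83 q [ 0.52  0.34 -0.17  2.38  4.2   0.25 -0.16] dpos(cradle axes,mm) [-1.8 -0.3 22.7] tilt 0.28
   [ 0.485 -0.16   0.224] [ 0.56  0.23 -0.16  2.42  4.2   0.35 -0.14] 0.0
2 rows of [  8.04 -16.04 -24.07   0.57   0.35  -0.04]
   [ 0.485 -0.16   0.284] [ 0.72  0.12 -0.29  2.43  4.26  0.41 -0.2 ] 0.0
3 rows of [ 11.68 -22.79 -30.86   0.71   0.44  -0.05]
   [ 0.465 -0.16   0.214] [ 0.81  0.23 -0.49  2.4   4.41  0.16 -0.37] 0.01001
2 rows of [  1.66  -5.95 -26.21  -0.     0.     0.  ]
```

View pics/m4.png

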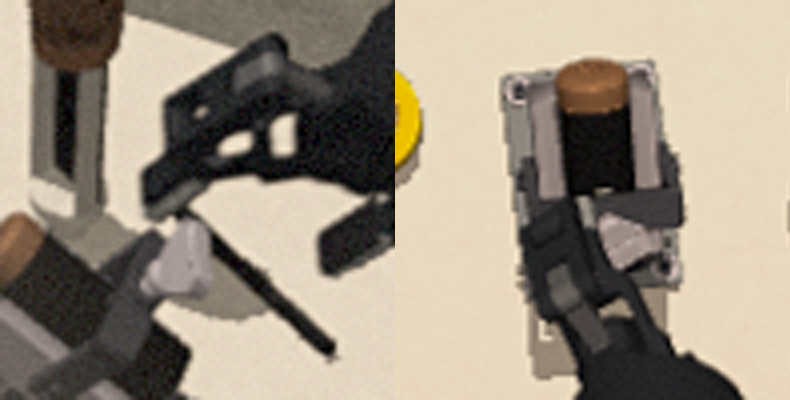

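The picture shows the gripper open and clear of the head at (180,260), which now stands more crosswise. The sleeve and surroundings are unchanged. I'll retreat upward.

carry_out(
  targets=[
    [4, -8, -14, 0.35, 0.22, 0, 0],
    [6, -11, -17, 0.4, 0.25, 0, 0],
    [8, -16, -22, 0.5, 0.3, 0, 0],
    [10, -20, -27, 0.6, 0.38, 0, 0],
    [0, 0, 0, 0, 0, 0, 0],
  ],
)

```text
clock: 17.42
position: [0.4832, -0.1623, 0.2491]
tool_rot: [-2.4, -0.334, -1.139]
force: [0.7, -1.5, -0.0]
grip_width: 0.0853
```

```bash
python3 - <<'E'
from plan import *
st()
f0=dict(np.load('pics/scene0.png.npz'));g0=dict(np.load('pics/top0.png.npz'))
a=grab('scene','s5.png');b=grab('top','t5.png')
C=np.array([.5,-.157,.15])
for n,f in(('scene',a),('top',b)):
    Q=(pts(f).reshape(-1,3)-C)@A.T*1000
    m=(abs(Q[:,0]+2)<20)&(abs(Q[:,1]+1)<20)&(Q[:,2]>-10)&(Q[:,2]<13)
    H=Q[m];T=H[H[:,2]>5]
    for X in(H,T): r=cv2.minAreaRect(X[:,:2].astype(np.float32));print(n,len(X),[np.round(t,1) for t in r],np.percentile(X[:,2],[2,50,98]).round(1))
c=[cv2.resize(f['color'][v:v+140,u:u+140,::-1],(395,395),interpolation=cv2.INTER_CUBIC) for f,u,v in((a,250,130),(b,210,165))]
cv2.imwrite('pics/m5.png',np.clip(np.hstack(c)*1.4,0,255).astype(np.uint8))
E
```

```text
t 17.42 w 0.0853 Ft [1.5 0.4 0.4] Mt [-0.706 -0.26  -0.056] phi -153.56 q [ 0.71  0.19 -0.29  2.43  4.2   0.36 -0.14] dpos(cradle axes,mm) [44.9 -2.1 93.4] tilt 10.91
scene 194 [array([-2.9, -0.1]), array([11.4, 37.2]), np.float64(24.6)] [-9.2  4.8  9.5]
scene 95 [array([-3.4,  0.6]), array([10.9, 34.3]), np.float64(26.0)] [5.2 7.8 9.7]
top 74 [array([  3.3, -11.3]), array([10.7, 16.7]), np.float64(21.2)] [-7.3  7.1 11.4]
top 48 [array([  3.2, -11.4]), array([10.5, 16.7]), np.float64(21.2)] [ 5.2  9.1 11.6]
```

View pics/m5.png

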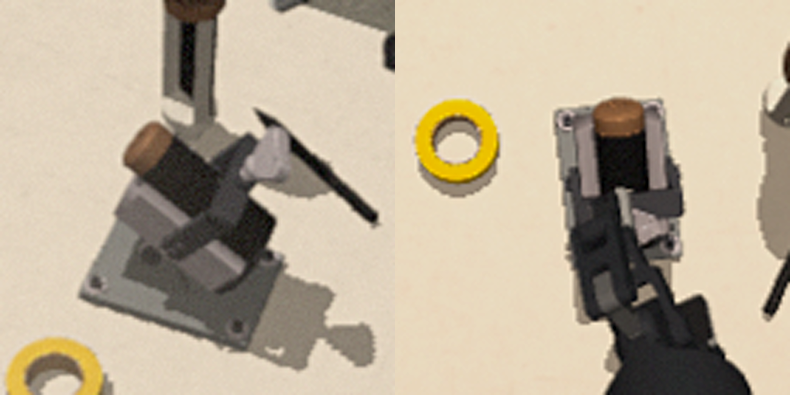

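The scene view shows the gripper fully clear. The head at (265,155) has its thickness direction measured at 25–26°, against 26.2° expected from the tool angles. The sleeve, tape, pen and mic look undisturbed. Handing in.

```bash
python3 -c "from h import *;print(bot.job_done())"
```

```text
the job is handed in; nothing more can be done
None
```

I turned the thumbscrew clockwise until it bottomed, backed it off a quarter turn, let go and handed the job in at about 17.5 s of the 45 s allowed.

- **Bottoming:** The torque jumped to −0.95 and then −1.85 N·m after about 121° of clockwise turning. It fell back the same way on unwinding, so the grip had not slipped. That puts the bottom at a tool angle of 116.15°.
- **Backing off:** I stopped at 206.15°, 90.0° from the bottom, and opened the gripper. The tool force then read near zero.
- **Head check:** The last scene picture puts the spade's thickness direction at 25–26°, against 26.2° expected from the tool angle. In the top view the gripper hid part of the head, so that view gave only a partial fit (21°).
- **Surroundings:** By eye in the last pictures the sleeve is in its V and the tape, pen, microphone and cradle have not moved; I did not measure their positions.
- **Not tested:** I did not check directly that the sleeve turns freely, so that rests on the quarter turn.
- **Detour:** The first approach ran into joint limits (J6 and J7). I backed out and came in again with the wrist flipped, touching nothing.

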